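Right the toppled vases on the engraver's bench

ROBOT

A 6-joint arm with a two-finger parallel gripper is mounted at the origin on the work surface. World frame = base frame: x ahead of the robot, y to its left, z up, the work surface at z = 0. Lengths are in m, angles in rad, forces in N, time in s.
With the tool pointing down it reaches from about 0.325 to 0.775 m from the base axis. Payload 9.3 kg.
Tool frame: the origin (TCP) lies at the very end of the fingers, on their centre line; the grasp point (between the pads) lies behind it (bot.grip_point_offset is the x of the grasp point in the tool frame, in m); x points along the fingers, y is the direction in which the jaws open and shut, and the axes are right-handed (so a half turn about x gives the same grasp; the last joint's range is limited). The gripper opens to 85 mm and grips with 20 to 120 N. Pads are 22 mm wide; open, the fingers measure 114 mm over their backs; the gripper's body (76 mm by 85 mm) begins 54 mm behind the grasp point. The pads swing forward as they close: fully open they stand 13 mm farther back than shut.
Start: joints at [-1.268, 0.259, 0.021, 1.334, 0, 1.418], TCP at [0.242, -0.494, 0.197] pointing down, gripper open.
Joint ranges: [-3.04, 3.04], [-0.91, 1.82], [-1.04, 1.36], [-1.92, 1.95], [-1.52, 1.45], [-3.14, 3.14]. Speed limits (rad/s): [2.22, 2.22, 2.79, 3.14, 3.14, 3.14].

INTERFACE

Orientations are given as a unit quaternion [x, y, z, w].
In Python, from plant import bot gives the robot as it stands.
- The arm moves only by the shell command python3 -m crank 'ROWS'. ROWS is JSON, a list of rows, each a list of 7 numbers: the shift along the tool's x, y, z in units of 30 mm (1.0 is 30 mm), then the turn, a rotation vector about the tool's x, y, z in units of 8 degrees (1.0 is 8 degrees), then the opening, from 0 (shut) to 1 (fully open). A call has 1 to 10 rows; each row is the pose to reach, as a shift and turn from the pose measured when the call began, along the tool's axes at that moment; what a row does not reach only later rows make up. A row lasts 1/10 s, in which the tool goes at most 50 mm and 8.59 degrees, less where a joint would pass 70% of its speed; a pose out of reach is approached as far as the arm can. A call with a gripper value outside its range is refused whole. The fingers move at their own pace and stop on an object; the grip force is fixed at half the most. Time passes only in rows, so rows that repeat a pose let the fingers close. It gives the time, the measured TCP pose, the force and the opening at its end, in the units of the state.
- bot.read_state(): the state, without advancing time (a new reading comes with each control period).
- bot.get_image(name): name is "scene" or "top" or "wrist"; returns the picture (480x640x3 uint8, red, green, blue); there is no depth.
- bot.camera_info(name): a dict with "vertical_fov" (degrees; the focal length in pixels is half the picture's height over the tangent of half this angle, whatever the lens; pixels are square), "cx", "cy" (the principal point, pixels), "extrinsics" (4x4, takes a point from world to camera coordinates); the wrist camera has in their place "hand_eye" (4x4, takes a point from camera to tool coordinates, whose origin is the TCP and whose axes are the tool frame's). Camera axes: x right, y up, looking along -z (the intrinsics and any distortion apply to the point x, -y, -z); pixel columns grow to the right and rows downward; lengths in m; the calibration is good to about 2 mm. A picture is of the moment at which its call begins: read the wrist's pose just before it. camera_info takes no time and is no camera call.
- bot.sign_off(): hands the job in, once; it reports no verdict.
Trained networks look in the newest picture that a camera, given by its name, has taken for a name from the list of things; names that differ only in an ending like _2 or _b are one class to them, and where a whole thing is asked for, a point or a joint stands for the part that bears it (a point fixed in the world has none). Each returns a list of dicts, best first, with "confidence" (0 to 1); they miss things now and then, are a little off and sometimes report something else, mostly with a low value. They report only what shows in the picture. A call takes as long as a camera call. They do not tell look-alikes from the thing itself.
- bot.spot_in(camera, label): "rect" ([left, top, right, bottom] in pixels, round what is visible of it).
The state is a dict: "time_s": time; "q": joint angles; "qvel": joint speeds; "joint_efforts": joint torques, N m; "eef_pos": TCP position; "eef_rot": TCP orientation; "ft_force": force on the tool from outside, world axes, zero at the start; "wrist_torque": the same for the moment, N m; "opening": finger opening in m.
Only numpy, scipy, OpenCV 4.12 (cv2) and the standard library are available. Lean on these libraries where they do the work, as an engineer would, in place of code of your own. Each camera call takes 0.05 s, during which the arm holds its last target.

TASK

Two engraved vases, one brass and one silver, have toppled on the bench. Stand each of them upright on its foot in the tray of its own metal, setting it down rather than dropping it, and leave the copper vase and the steel bangle undisturbed.

Things in the scene. Friction and masses are not known exactly. Their poses are not given: they have to be found in the camera images.
- vase_brass: Yellow brass vase, 112 mm tall, closed, 0.3 kg: foot 54x54x10 mm; round straight body, 44 mm diameter from 16 to 94 mm above the foot's underside; flares to a 54 mm round mouth (dark disc). Origin on its axis, 56 mm above the foot's underside; z from foot to mouth. Starts lying, axis level 27 mm above the table, on a flat of its foot and its rim, mouth towards the robot or sideways.
- vase_silver: Silver-coloured vase, 112 mm tall, closed, 0.3 kg: foot 54x54x10 mm; round straight body, 44 mm diameter from 16 to 94 mm above the foot's underside; flares to a 54 mm round mouth (dark disc). Origin on its axis, 56 mm above the foot's underside; z from foot to mouth. Starts lying, axis level 27 mm above the table, on a flat of its foot and its rim, mouth towards the robot or sideways.
- vase_copper: Reddish copper vase of the same shape and size (112 mm tall, 54 mm foot and mouth), already standing in the copper tray. Origin on its axis 56 mm above the underside of its foot, z up. To be left alone.
- tray_brass: Low square tray, 130 x 130 mm, fixed to the table; wooden base whose upper side, the tray floor, is 6 mm above the table, floor sheet and 6 mm wide rim of yellow brass ; rim top 12 mm above the table, inside 118 x 118 mm. Origin at the centre of its underside, z up, x and y along its sides.
- tray_silver: Low square tray, 130 x 130 mm, fixed to the table; wooden base whose upper side, the tray floor, is 6 mm above the table, floor sheet and 6 mm wide rim of silver-coloured metal ; rim top 12 mm above the table, inside 118 x 118 mm. Origin at the centre of its underside, z up, x and y along its sides.
- tray_copper: Low square tray, 130 x 130 mm, fixed to the table; wooden base whose upper side, the tray floor, is 6 mm above the table, floor sheet and 6 mm wide rim of reddish copper ; rim top 12 mm above the table, inside 118 x 118 mm. Origin at the centre of its underside, z up, x and y along its sides. Holds the copper vase.
- bangle: Loose steel bangle lying flat between the two toppled vases, 64 mm outside diameter, 22 mm high. Origin at the centre of its underside, z up. To be left alone.
Not all that is in view belongs to the job. Of the things like the tray_brass, leave any that is green; of the rest the smaller one is meant.

How it is judged:
By the outcome, as a careful person would: the job done as asked, in the order asked, and still so for the second after the job is handed in, with the robot touching nothing.
It also fails if it takes over 64 s, if anything falls off the work surface, if the arm or the gripper's body presses on something with over 40 N, if the wrist force passes 120 N, or if a joint passes its speed limit or range.

## Working session

There is one attempt and no reset: what is moved stays moved. The work goes in short steps, Python scripts to look and compute and a shell command to move; the robot and the scene stay as the last step left them, time stands still between calls to the robot, and variables do not carry over. Pictures are saved under pics/ and viewed, and the job is handed in when it is done.

```bash
ls; mkdir -p pics; python3 - <<'E'
from plant import bot
import cv2,json
s=bot.read_state();print(s)
print(bot.grip_point_offset)
for n in("scene","top"):
    im=bot.get_image(n);cv2.imwrite(f"pics/{n}0.png",im[:,:,::-1])
for n in("scene","top","wrist"):print(n,bot.camera_info(n))
for l in("vase_brass","vase_silver","vase_copper","tray_brass","tray_silver","tray_copper","bangle"):
  for n in("top","scene"):
    print(l,n,[(d['rect'],round(d['confidence'],2)) for d in bot.spot_in(n,l)])
print(bot.read_state()['time_s'])
E
```

```text
pics
{'time_s': 0.0, 'q': array([-1.26761690e+00,  2.59194470e-01,  2.07780903e-02,  1.33371235e+00,
       -3.81806201e-05,  1.41817291e+00]), 'qvel': array([-0.00074691, -0.00039349,  0.000522  ,  0.00011268, -0.00096356,
       -0.00144613]), 'joint_efforts': array([-1.52373382e-04, -5.55637693e+01,  3.44528496e+01,  1.36917323e-02,
       -1.47390951e-04, -2.46622972e-05]), 'eef_pos': array([ 0.24197577, -0.49354974,  0.19677139]), 'eef_rot': array([-0.68877385, -0.16022796,  0.68887163, -0.15929051]), 'ft_force': array([-0.26609002,  0.03478718, -0.30372581]), 'wrist_torque': array([-0.03113836, -0.01333688,  0.02245364]), 'opening': 0.08571750873209083}
-0.0187
scene {'vertical_fov': 57.76837960254454, 'cx': 315.74483521886594, 'cy': 234.6127888422354, 'extrinsics': array([[-0.81251539,  0.58292897, -0.00354387,  0.40163335],
       [-0.48153927, -0.66774233,  0.56766198,  0.13370616],
       [ 0.32854022,  0.4629406 ,  0.82325411, -1.14207794],
       [ 0.        ,  0.        ,  0.        ,  1.        ]])}
top {'vertical_fov': 57.03687141849637, 'cx': 319.05601178723225, 'cy':
[... 991 characters left out ...]
273.8], 0.6)]
vase_copper scene [([303.7, 389.5, 340.2, 439.2], 0.9), ([203.3, 283.4, 284.1, 358.2], 0.29)]
tray_brass top [([153.8, 319.3, 217.9, 390.4], 0.75), ([285.2, 132.4, 349.8, 200.3], 0.73), ([417.4, 226.5, 523.9, 330.1], 0.67)]
tray_brass scene [([225.7, 133.2, 296.6, 199.3], 0.97), ([206.8, 282.5, 283.9, 359.5], 0.61), ([454.1, 276.3, 541.7, 347.7], 0.58)]
tray_silver top [([371.9, 143.3, 426.8, 197.3], 0.69), ([288.7, 249.3, 315.0, 275.2], 0.64)]
tray_silver scene []
tray_copper top [([180.4, 149.5, 246.8, 200.5], 0.9)]
tray_copper scene [([273.8, 369.3, 364.6, 465.7], 0.85)]
bangle top [([288.9, 247.3, 317.9, 277.6], 0.65)]
bangle scene [([327.8, 256.3, 356.7, 286.8], 0.63)]
0.8
```

View pics/top0.png

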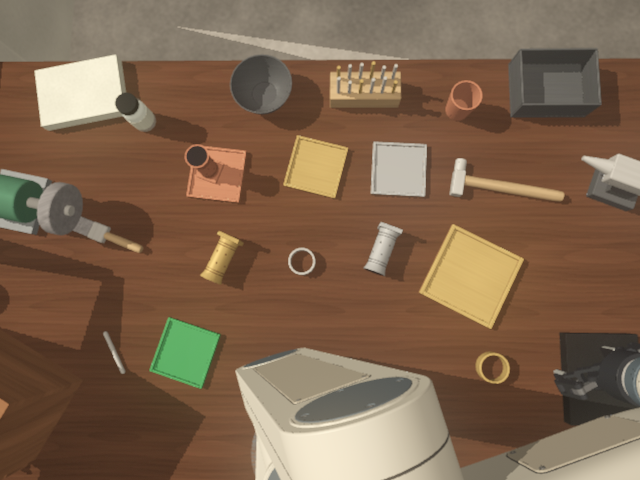

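View pics/scene0.png

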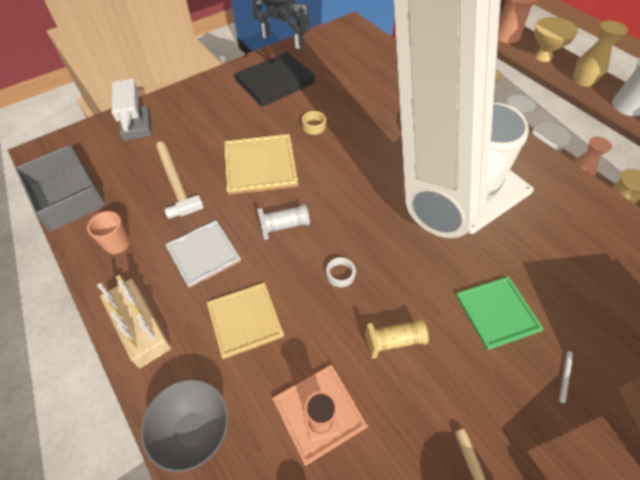

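Top view: brass vase lies at (220,258), silver vase at (382,249), bangle at (302,262). Candidates for tray_brass are the small yellow tray (317,167), the large yellow one (472,276) and the green one (185,352). By the description it is the small yellow one at (317,167). The silver tray is at (399,170). Next I'll take close crops and positions.

```bash
cat > h.py <<'E'
import numpy as np,cv2
from plant import bot
from scipy.spatial.transform import Rotation as R
def K(n):
    c=bot.camera_info(n);f=240/np.tan(np.radians(c['vertical_fov'])/2);return c,f
def w2cam(n,s=None):
    c,f=K(n)
    if n!='wrist':return c['extrinsics'],c,f
    T=np.eye(4);T[:3,:3]=R.from_quat(s['eef_rot']).as_matrix();T[:3,3]=s['eef_pos']
    return np.linalg.inv(T@c['hand_eye']),c,f
def pix2w(n,uv,z,s=None):
    E,c,f=w2cam(n,s);uv=np.atleast_2d(uv).astype(float)
    d=np.c_[(uv[:,0]-c['cx'])/f,-(uv[:,1]-c['cy'])/f,-np.ones(len(uv))]
    d=d@E[:3,:3];o=-E[:3,:3].T@E[:3,3]
    t=(z-o[2])/d[:,2];return o+d*t[:,None]
def w2pix(n,p,s=None):
    E,c,f=w2cam(n,s);p=np.atleast_2d(p)@E[:3,:3].T+E[:3,3]
    return np.c_[c['cx']+f*p[:,0]/-p[:,2],c['cy']-f*p[:,1]/-p[:,2]]
E
python3 - <<'E'
from h import *
im=cv2.imread('pics/top0.png')
a=cv2.resize(im[215:295,190:250],None,fx=6,fy=6,interpolation=2)
b=cv2.resize(im[205:285,352:412],None,fx=6,fy=6,interpolation=2)
cv2.imwrite('pics/crop1.png',np.hstack([a,b]))
cv2.imwrite('pics/crop2.png',cv2.resize(im[120:210,270:440],None,fx=4.5,fy=4.5,interpolation=2))
s=bot.read_state();print(R.from_quat(s['eef_rot']).as_matrix().round(3))
hsv=cv2.cvtColor(im,cv2.COLOR_BGR2HSV)
def quad(roi,lo,hi):
    x0,y0,x1,y1=roi;m=np.zeros(im.shape[:2],np.uint8)
    m[y0:y1,x0:x1]=cv2.inRange(hsv,lo,hi)[y0:y1,x0:x1]
    cs,_=cv2.findContours(m,0,2);c=max(cs,key=cv2.contourArea)
    return cv2.boxPoints(cv2.minAreaRect(c)),cv2.contourArea(c)
for nm,roi,lo,hi in(('tb',(275,125,360,210),(18,80,100),(32,255,255)),('big',(410,220,530,335),(18,80,100),(32,255,255)),('ts',(365,135,435,202),(0,0,110),(180,60,255)),('vb',(195,225,250,290),(18,80,100),(32,255,255)),('vs',(355,215,405,280),(0,0,110),(180,60,255))):
    q,a=quad(roi,lo,hi);w=pix2w('top',q,.027 if nm[0]=='v' else .012)
    print(nm,a,q.mean(0),'c',w.mean(0).round(4),'sides',np.linalg.norm(w[1]-w[0]).round(4),np.linalg.norm(w[2]-w[1]).round(4),'ang',[np.degrees(np.arctan2(*(w[i+1]-w[i])[1::-1])).round(1) for i in(0,1)])
for l,r,z in(('bangle',(288.9,247.3,317.9,277.6),.011),):
    print(l,pix2w('top',[((r[0]+r[2])/2,(r[1]+r[3])/2)],z))
print('cop',pix2w('top',[(196,157)],.118))
E
```

```text
[[ 0.     0.44  -0.898]
 [-0.    -0.898 -0.44 ]
 [-1.     0.    -0.   ]]
tb 2716.0 [315.30185 166.05312] c [ 0.672  -0.0122  0.012 ] sides 0.1329 0.1328 ang [np.float64(-13.3), np.float64(-105.2)]
big 6120.0 [471.60007 275.80005] c [ 0.4087 -0.3812  0.012 ] sides 0.1859 0.1875 ang [np.float64(-27.2), np.float64(-117.1)]
ts 2775.5 [398.722   168.56111] c [ 0.6661 -0.2145  0.012 ] sides 0.1321 0.1335 ang [np.float64(-3.0), np.float64(-93.0)]
vb 886.5 [220.42468 257.96576] c [0.4439 0.2081 0.027 ] sides 0.1159 0.0669 ang [np.float64(-22.5), np.float64(-113.9)]
vs 907.0 [382.7883  248.33209] c [ 0.4696 -0.1732  0.027 ] sides 0.1178 0.0566 ang [np.float64(-19.9), np.float64(-110.1)]
bangle [[0.43590856 0.01326972 0.011     ]]
cop [[0.65930129 0.24774597 0.118     ]]
```

View pics/crop1.png

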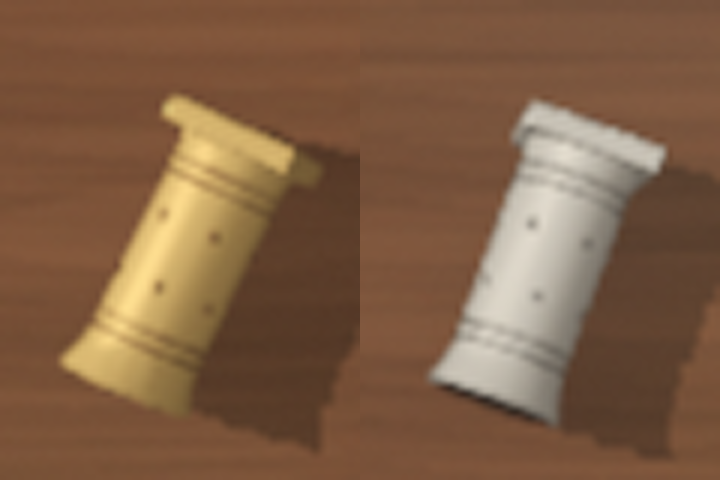

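View pics/crop2.png

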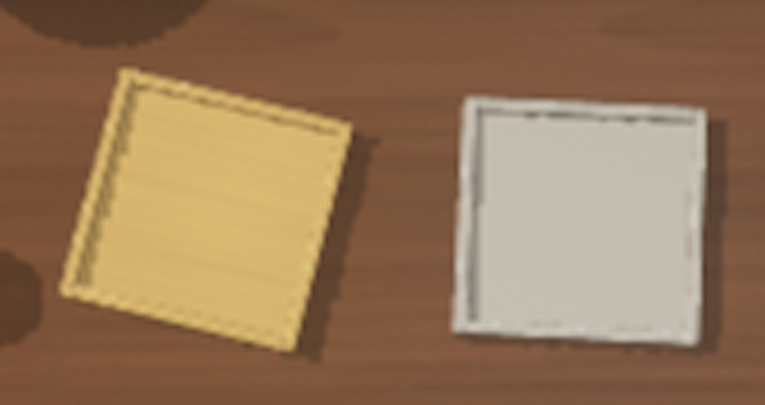

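The crops show that both feet (square plates) point away from the robot and both mouths point towards it. The chosen brass tray is a plain yellow 130 mm square at (317,167) (the big one is 187 mm). I'll fit the vase silhouettes.

```bash
cat >> h.py <<'E'
from scipy.optimize import minimize
def pieces():
    t=np.linspace(0,2*np.pi,24,endpoint=False);ring=lambda r,z:np.c_[r*np.cos(t),r*np.sin(t),np.full(24,z)]
    f=np.array([[a,b,z] for a in(-.027,.027) for b in(-.027,.027) for z in(0,.01)])
    return [f,np.r_[ring(.025,.01),ring(.022,.016)],np.r_[ring(.022,.016),ring(.022,.094)],np.r_[ring(.022,.094),ring(.027,.112)]]
def sil(n,Rm,p,s=None,S=4):
    m=np.zeros((480*S,640*S),np.uint8)
    for q in pieces():
        q=q-[0,0,.056]
        u=w2pix(n,q@Rm.T+p,s)
        cv2.fillConvexPoly(m,cv2.convexHull(((u+.5)*S-.5).round().astype(np.int32)),255)
    return cv2.resize(m,(640,480),interpolation=cv2.INTER_AREA)
def lying(yaw): # yaw = direction of mouth
    z=np.array([np.cos(yaw),np.sin(yaw),0]);x=np.array([0,0,1.]);return np.c_[x,np.cross(z,x),z]
def fit(n,mask,x0,s=None):
    def cost(v):
        m=sil(n,lying(v[2]),[v[0],v[1],.027],s)/255.;k=mask/255.
        return np.abs(m-k).sum()/k.sum()
    r=minimize(cost,x0,method='Nelder-Mead',options=dict(initial_simplex=np.array([x0]+[np.add(x0,d) for d in([.01,0,0],[0,.01,0],[0,0,.15])]),xatol=1e-4,fatol=1e-4))
    return r.x,r.fun
E
python3 - <<'E'
from h import *
im=cv2.imread('pics/top0.png');hsv=cv2.cvtColor(im,cv2.COLOR_BGR2HSV)
sc=cv2.imread('pics/scene0.png');hs=cv2.cvtColor(sc,cv2.COLOR_BGR2HSV)
def mk(h,roi,lo,hi):
    x0,y0,x1,y1=roi;m=np.zeros((480,640),np.uint8);m[y0:y1,x0:x1]=cv2.inRange(h,lo,hi)[y0:y1,x0:x1]
    m=cv2.morphologyEx(m,cv2.MORPH_CLOSE,np.ones((5,5)))
    cs,_=cv2.findContours(m,0,2);o=np.zeros_like(m);cv2.drawContours(o,[max(cs,key=cv2.contourArea)],0,255,-1);return o
B=((16,70,90),(34,255,255));S=((0,0,110),(180,70,255))
vis=im.copy();vis2=sc.copy()
for nm,n,roi,c,x0 in(('b','top',(195,225,250,292),B,(.444,.208,-2.7)),('b','scene',(360,312,435,362),B,(.444,.208,-2.7)),('s','top',(355,215,408,280),S,(.47,-.173,-2.8)),('s','scene',(250,200,315,242),S,(.47,-.173,-2.8))):
    m=mk(hsv if n=='top' else hs,roi,*c);r,f=fit(n,m,x0);print(nm,n,r.round(4),np.degrees(r[2]).round(1),round(f,3))
    v=vis if n=='top' else vis2
    cs,_=cv2.findContours((sil(n,lying(r[2]),[r[0],r[1],.027])>127).astype(np.uint8),0,2);cv2.drawContours(v,cs,-1,(255,0,255),1)
cv2.imwrite('pics/fit1.png',np.hstack([cv2.resize(vis[210:300,190:260],None,fx=4,fy=4),cv2.resize(vis[210:300,350:420],None,fx=4,fy=4)]))
E
```

```text
b top [ 0.4442  0.208  -3.5571] -203.8 0.045
b scene [ 0.4436  0.2088 -3.5728] -204.7 0.042
s top [ 0.4685 -0.1706 -3.4901] -200.0 0.068
s scene [ 0.4676 -0.1697 -3.5018] -200.6 0.087
```

View pics/fit1.png

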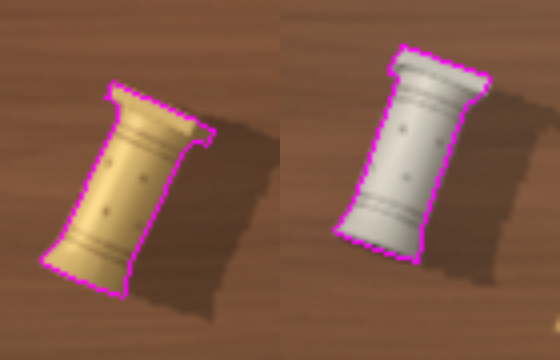

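Both cameras agree within 1 mm: brass vase at (0.444, 0.208) with its mouth at azimuth 155.8°, silver vase at (0.468, −0.170) with its mouth at 159.7°. I grasp with the tool tilted 20° towards the foot, turn about tool x, then raise the tool so the vase stands. Brass goes first.

```bash
cat >> h.py <<'E'
def rot(xd,yd):
    xd=np.array(xd)/np.linalg.norm(xd);yd=np.array(yd)-np.dot(yd,xd)*xd;yd/=np.linalg.norm(yd);return np.c_[xd,yd,np.cross(xd,yd)]
def az(d,z=0):return np.array([np.cos(np.radians(d)),np.sin(np.radians(d)),z])
GP=.0187
def graspT(c,mouth,tilt=20,off=.014,z=.028,back=0.,):
    m=az(mouth);t=np.radians(tilt);x=np.cos(t)*np.array([0,0,-1.])-np.sin(t)*m
    Rm=rot(x,az(mouth+90));return np.r_[c[:2],z]+off*m+(GP-back)*x,Rm
def placeT(c,yaw,zg,tilt=20,back=0.):
    t=np.radians(tilt);x=np.cos(t)*az(yaw)-np.array([0,0,np.sin(t)])
    return np.r_[c[:2],zg]+(GP-back)*x,rot(x,az(yaw+90))
def rel(p,Rm):
    s=bot.read_state();R0=R.from_quat(s['eef_rot']).as_matrix()
    d=R0.T@(p-s['eef_pos'])/.03;r=np.degrees(R.from_matrix(R0.T@Rm).as_rotvec())/8
    print('t',round(s['time_s'],2),'pos',s['eef_pos'].round(4),'q',np.degrees(s['q']).round(1),'F',s['ft_force'].round(1),'open',round(s['opening'],4))
    print('  rel',d.round(2),r.round(2),'dist',np.linalg.norm(p-s['eef_pos']).round(3))
E
python3 -m crank '[[0,-18.5,-15.7,-10,0,0,1],[0,-18.5,-15.7,-10,0,0,1],[0,-18.5,-15.7,-10,0,0,1],[0,-18.5,-15.7,-10,0,0,1],[0,-18.5,-15.7,-10,0,0,1],[0,-18.5,-15.7,-10,0,0,1],[0,-18.5,-15.7,-10,0,0,1],[0,-18.5,-15.7,-10,0,0,1],[0,-18.5,-15.7,-10,0,0,1],[0,-18.5,-15.7,-10,0,0,1]]'
python3 - <<'E'
from h import *
rel(*graspT((.444,.2083),155.8,back=.12))
rel(*graspT((.444,.2083),155.8,tilt=0,back=.12))
E
```

```text
time_s: 1.8
eef_pos: [0.3648, -0.0072, 0.1978]
eef_rot: [0.424, 0.566, -0.423, 0.567]
ft_force: [2.0, -0.8, -0.2]
opening: 0.0853
t 1.8 pos [ 0.3648 -0.0072  0.1978] q [-14.4  -3.5 -19.7  73.7  -0.   59.2] F [ 2.  -0.8 -0.2] open 0.0853
  rel [ 2.48  3.33 -7.2 ] [16.13  1.3   2.83] dist 0.249
t 1.8 pos [ 0.3648 -0.0072  0.1978] q [-14.4  -3.5 -19.7  73.7  -0.   59.2] F [ 2.  -0.8 -0.2] open 0.0853
  rel [ 2.28  4.2  -6.45] [ 1.633e+01 -1.000e-02 -1.000e-02] dist 0.241
```

```bash

python3 -m crank '[[1,4.2,-6.4,-9.6,0,0,1],[1,4.2,-6.4,-9.6,0,0,1],[1,4.2,-6.4,-9.6,0,0,1],[1,4.2,-6.4,-9.6,0,0,1],[1,4.2,-6.4,-9.6,0,0,1],[1,4.2,-6.4,-9.6,0,0,1],[1,4.2,-6.4,-9.6,0,0,1],[1,4.2,-6.4,-9.6,0,0,1],[1,4.2,-6.4,-9.6,0,0,1],[1,4.2,-6.4,-9.6,0,0,1]]'
python3 -m crank '[[0,0,0,-9.6,0,0,1],[0,0,0,-9.6,0,0,1],[0,0,0,-9.6,0,0,1],[0,0,0,-9.6,0,0,1],[0,0,0,-9.6,0,0,1],[0,0,0,-9.6,0,0,1],[0,0,0,-9.6,0,0,1],[0,0,0,-9.6,0,0,1],[0,0,0,-9.6,0,0,1]]'
python3 - <<'E'
from h import *
rel(*graspT((.444,.2083),155.8,back=.12))
rel(*graspT((.444,.2083),155.8,tilt=0,back=.12))
E
```

```text
time_s: 2.8
eef_pos: [0.4315, 0.2126, 0.1678]
eef_rot: [-0.021, 0.706, 0.02, 0.707]
ft_force: [0.9, 0.5, 0.4]
opening: 0.0851
time_s: 3.7
eef_pos: [0.4315, 0.2126, 0.1679]
eef_rot: [-0.456, 0.541, 0.455, 0.541]
ft_force: [-0.3, 0.6, 0.5]
opening: 0.0853
t 3.7 pos [0.4315 0.2126 0.1679] q [ 16.3   8.7 -11.1  70.1  -0.  -63.9] F [-0.3  0.6  0.5] open 0.0853
  rel [1.49 1.14 0.33] [-9.35  2.12 -1.64] dist 0.057
t 3.7 pos [0.4315 0.2126 0.1679] q [ 16.3   8.7 -11.1  70.1  -0.  -63.9] F [-0.3  0.6  0.5] open 0.0853
  rel [1.29 0.02 0.05] [-9.45 -0.01  0.01] dist 0.039
```

```bash

python3 -m crank '[[0.5,1.14,0.33,-9.35,2.12,-1.64,1],[0.5,1.14,0.33,-9.35,2.12,-1.64,1],[0.5,1.14,0.33,-9.35,2.12,-1.64,1],[0.5,1.14,0.33,-9.35,2.12,-1.64,1],[0.5,1.14,0.33,-9.35,2.12,-1.64,1],[0.5,1.14,0.33,-9.35,2.12,-1.64,1],[0.5,1.14,0.33,-9.35,2.12,-1.64,1],[0.5,1.14,0.33,-9.35,2.12,-1.64,1],[0.5,1.14,0.33,-9.35,2.12,-1.64,1],[0.5,1.14,0.33,-9.35,2.12,-1.64,1]]'
python3 - <<'E'
from h import *
s=bot.read_state();im=bot.get_image('wrist')[:,:,::-1].copy()
cs,_=cv2.findContours((sil('wrist',lying(np.radians(155.8)),[.444,.2083,.027],s)>127).astype(np.uint8),0,2);cv2.drawContours(im,cs,-1,(255,0,255),1)
cv2.imwrite('pics/w1.png',im)
rel(*graspT((.444,.2083),155.8,back=.0))
E
```

```text
time_s: 4.7
eef_pos: [0.3985, 0.228, 0.1528]
eef_rot: [0.801, -0.172, -0.56, -0.121]
ft_force: [-0.1, -0.1, -0.1]
opening: 0.0853
t 4.75 pos [0.3989 0.2281 0.153 ] q [  30.8    0.4  -26.    51.8  -16.3 -126.4] F [-0.2 -0.1  0.4] open 0.0855
  rel [ 4.94 -0.01  0.32] [-0.03 -0.    0.  ] dist 0.149
```

View pics/w1.png

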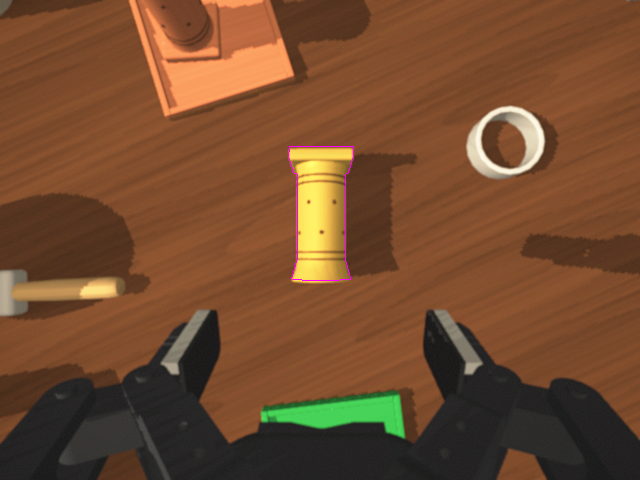

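The wrist view shows the projected outline lying on the vase (290–352, 147–282), between the open fingers. Descend and grip.

```bash

python3 -m crank '[[1,0,0.32,0,0,0,1],[2,0,0.32,0,0,0,1],[3,0,0.32,0,0,0,1],[3.8,0,0.32,0,0,0,1],[4.4,0,0.32,0,0,0,1],[4.9,0,0.32,0,0,0,1],[4.94,0,0.32,0,0,0,1],[4.94,0,0.32,0,0,0,1]]'
python3 -m crank '[[0,0,0,0,0,0,0],[0,0,0,0,0,0,0],[0,0,0,0,0,0,0],[0,0,0,0,0,0,0],[0,0,0,0,0,0,0],[0,0,0,0,0,0,0],[0,0,0,0,0,0,0],[0,0,0,0,0,0,0]]'
python3 - <<'E'
from h import *
rel(*graspT((.444,.2083),155.8,back=.0))
print(placeT((.672,-.012),-8,.076))
rel(*graspT((.444,.2083),155.8,tilt=0,back=.0))
E
```

```text
time_s: 5.55
eef_pos: [0.4372, 0.211, 0.0104]
eef_rot: [0.8, -0.174, -0.56, -0.124]
ft_force: [0.0, -0.0, -0.1]
opening: 0.0853
time_s: 6.35
eef_pos: [0.4449, 0.2152, 0.017]
eef_rot: [0.804, -0.171, -0.554, -0.128]
ft_force: [1.0, 9.6, 37.5]
opening: -0.0001
t 6.35 pos [0.4449 0.2152 0.017 ] q [  26.2   10.5  -38.1   27.3  -15.3 -130.9] F [ 1.   9.6 37.5] open -0.0001
  rel [0.14 0.23 0.25] [-0.09 -0.08  0.09] dist 0.011
(array([ 0.68940124, -0.01444558,  0.06960422]), array([[ 9.30547597e-01,  1.39173101e-01,  3.38691627e-01],
       [-1.30779936e-01,  9.90268069e-01, -4.76000039e-02],
       [-3.42020143e-01,  3.80485740e-18,  9.39692621e-01]]))
t 6.35 pos [0.4449 0.2152 0.017 ] q [  26.2   10.5  -38.1   27.3  -15.3 -130.9] F [ 1.   9.6 37.5] open -0.0001
  rel [0.1  0.23 0.46] [-0.07 -2.58  0.11] dist 0.016
```

The gripper shut completely and the force is 37 N, so the grasp missed. Look.

```bash

python3 - <<'E'
from h import *
for n in('wrist','top','scene'):
    im=bot.get_image(n)[:,:,::-1];cv2.imwrite(f'pics/{n}2.png',im)
E
```

```text
(no output)
```

View pics/wrist2.png

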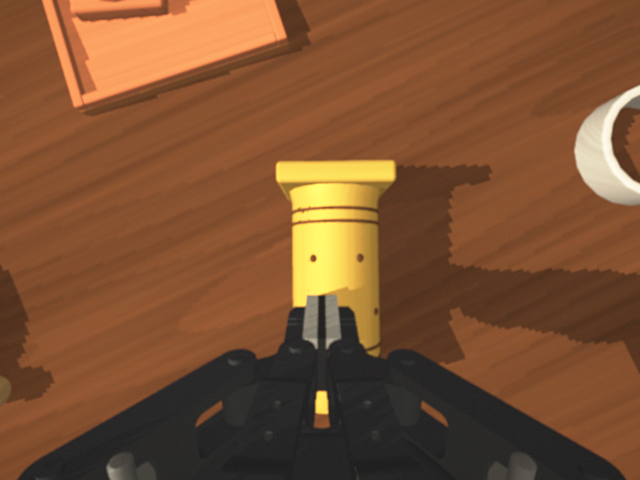

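View pics/scene2.png

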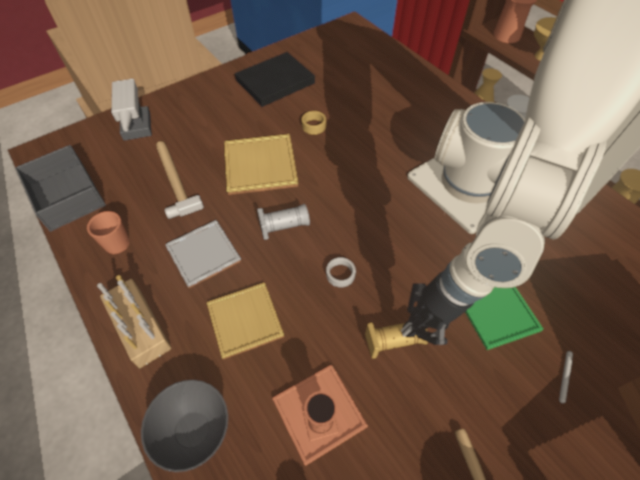

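```bash

python3 - <<'E'
from h import *
c,f=K('wrist');E=np.linalg.inv(c['hand_eye'])
for x in(0,-.0187,-.05):
  for y in (0,.0425):
    p=E@[x,y,0,1];print(x,y,c['cx']+f*p[0]/-p[2],c['cy']-f*p[1]/-p[2])
s=bot.read_state();print(s['eef_pos'],s['ft_force'],s['wrist_torque'])
im=cv2.imread('pics/wrist2.png')
for nm,p in(('old',[.444,.2083]),):
    cs,_=cv2.findContours((sil('wrist',lying(np.radians(155.8)),[*p,.027],s)>127).astype(np.uint8),0,2);cv2.drawContours(im,cs,-1,(255,0,255),1)
cv2.imwrite('pics/w2.png',im[100:,150:500])
im=cv2.imread('pics/top2.png');cv2.imwrite('pics/t2c.png',cv2.resize(im[200:320,150:290],None,fx=5,fy=5,interpolation=2))
E
```

```text
0 0 321.448924639113 280.1950788425564
0 0.0425 399.49851467123085 280.2420454129083
-0.0187 0 321.4660463566962 295.51564685900235
-0.0187 0.0425 407.4654748306858 295.5666505483894
-0.05 0 321.5041141713939 329.57885000894464
-0.05 0.0425 425.1786719346819 329.6383348386066
[0.44492989 0.21531453 0.01702351] [ 0.46633009 10.08779966 38.30085366] [ 1.04172394 -2.32848109  0.65982789]
```

View pics/w2.png

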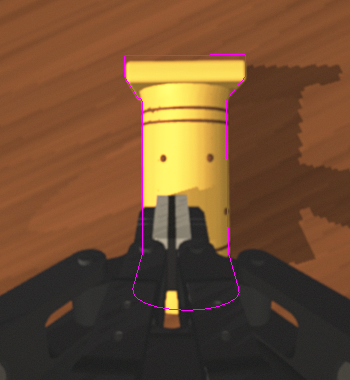

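View pics/t2c.png

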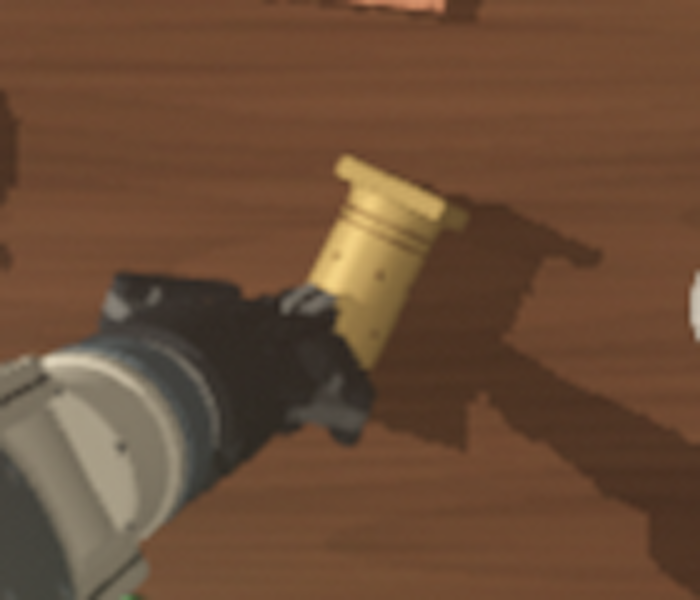

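```bash

python3 - <<'E'
from h import *
s=bot.read_state();Rm=R.from_quat(s['eef_rot']).as_matrix();print(Rm.round(3))
t=cv2.imread('pics/top2.png');sc=cv2.imread('pics/scene2.png')
for x,col in((0,(0,0,255)),(-.0187,(0,255,0)),(-.05,(255,0,0)),(-.0727,(255,255,0))):
    p=s['eef_pos']+Rm[:,0]*x;a=w2pix('top',p)[0];b=w2pix('scene',p)[0];print(x,p.round(3),a.round(1),b.round(1))
    for im,q in((t,a),(sc,b)):cv2.circle(im,tuple(q.round().astype(int)),0,col,-1)
A=cv2.resize(t[220:300,170:270],None,fx=4,fy=4,interpolation=0);B=cv2.resize(sc[290:370,350:450],None,fx=4,fy=4,interpolation=0)
cv2.imwrite('pics/tip.png',np.hstack([A,B]))
E
```

```text
[[ 0.327 -0.417 -0.848]
 [-0.133 -0.909  0.395]
 [-0.936 -0.017 -0.353]]
0 [0.445 0.215 0.017] [218.5 257.8] [397.4 340.5]
-0.0187 [0.439 0.218 0.035] [215.5 259.7] [401.9 336.5]
-0.05 [0.429 0.222 0.064] [210.1 263.1] [409.6 329.6]
-0.0727 [0.421 0.225 0.085] [206.  265.6] [415.5 324.3]
```

View pics/tip.png

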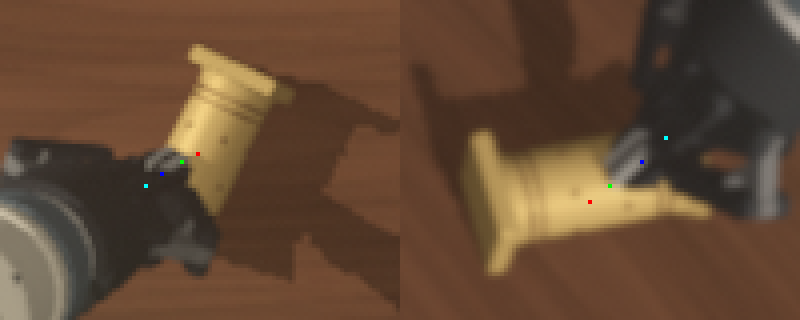

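The pads' visible ends lie about 20–30 mm behind the projected TCP. I'll back off and check the finger geometry in free air.

```bash

python3 -m crank '[[-1,0,0,0,0,0,0],[-2,0,0,0,0,0,0],[-3,0,0,0,0,0,0],[-4,0,0,0,0,0,0],[-4,0,0,0,0,0,0]]'
python3 - <<'E'
from h import *
s=bot.read_state();w=bot.get_image('wrist')[:,:,::-1].copy();sc=bot.get_image('scene')[:,:,::-1].copy();t=bot.get_image('top')[:,:,::-1].copy()
cv2.imwrite('pics/w3.png',w);cv2.imwrite('pics/s3.png',sc);cv2.imwrite('pics/t3.png',t)
Rm=R.from_quat(s['eef_rot']).as_matrix();print(s['ft_force'],s['opening'],s['eef_pos'])
for x,col in((0,(0,0,255)),(-.0187,(0,255,0)),(-.05,(255,0,0)),(-.0727,(255,255,0))):
  for n,im in(('wrist',w),('scene',sc),('top',t)):
    p=s['eef_pos']+Rm[:,0]*x;q=w2pix(n,p,s)[0];cv2.circle(im,tuple(q.round().astype(int)),2 if n=='wrist' else 0,col,-1)
q=w2pix('scene',s['eef_pos'])[0].astype(int)
a=cv2.resize(sc[q[1]-40:q[1]+40,q[0]-50:q[0]+50],None,fx=4,fy=4,interpolation=0)
b=w[150:470,150:490]
cv2.imwrite('pics/tip3.png',np.hstack([a,b]))
E
```

```text
time_s: 7.0
eef_pos: [0.4064, 0.2326, 0.1331]
eef_rot: [0.806, -0.169, -0.552, -0.13]
ft_force: [0.3, 0.7, 0.4]
opening: -0.0004
[0.34962528 0.67148076 0.40543271] -0.0004470036684536864 [0.40641154 0.23258733 0.133138  ]
```

View pics/tip3.png

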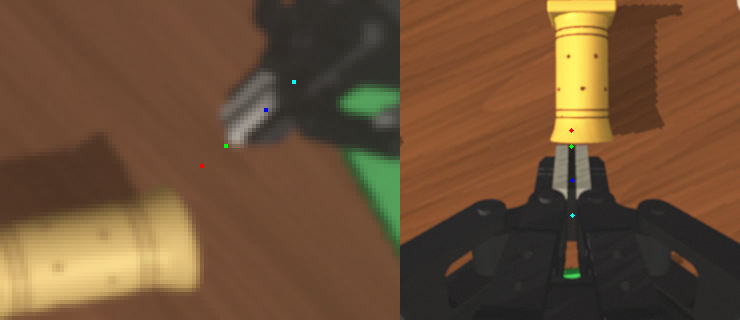

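```bash

python3 - <<'E'
from h import *
c,f=K('wrist');E=np.linalg.inv(c['hand_eye'])
def pr(x,y,z):
    p=E@[x,y,z,1];return [round(float(v),1) for v in (c['cx']+f*p[0]/-p[2],c['cy']-f*p[1]/-p[2])]
for z in(-.011,0):
  for x in np.arange(-.07,.001,.01):print(z,round(x,3),pr(x,0,z),pr(x,.0425,z))
A=cv2.imread('pics/w1.png')[290:400,150:250];B=cv2.imread('pics/w3.png')[280:390,270:370]
cv2.imwrite('pics/pad.png',cv2.resize(np.hstack([A,B]),None,fx=4,fy=4,interpolation=2))
m=cv2.imread('pics/t3.png');hsv=cv2.cvtColor(m,cv2.COLOR_BGR2HSV)
k=np.zeros((480,640),np.uint8);k[225:292,195:250]=cv2.inRange(hsv,(16,70,90),(34,255,255))[225:292,195:250]
print(fit('top',cv2.morphologyEx(k,3,np.ones((5,5))),(.444,.208,-3.55)))
E
```

```text
-0.011 -0.07 [321.6, 332.8] [444.2, 332.8]
-0.011 -0.06 [321.5, 318.1] [435.3, 318.2]
-0.011 -0.05 [321.5, 305.5] [427.7, 305.5]
-0.011 -0.04 [321.5, 294.4] [421.0, 294.5]
-0.011 -0.03 [321.5, 284.7] [415.1, 284.7]
-0.011 -0.02 [321.5, 276.0] [409.8, 276.0]
-0.011 -0.01 [321.5, 268.2] [405.1, 268.3]
-0.011 0.0 [321.5, 261.3] [400.9, 261.3]
0 -0.07 [321.5, 359.8] [440.9, 359.9]
0 -0.06 [321.5, 343.6] [432.5, 343.7]
0 -0.05 [321.5, 329.6] [425.2, 329.6]
0 -0.04 [321.5, 317.3] [418.8, 317.3]
0 -0.03 [321.5, 306.4] [413.1, 306.4]
0 -0.02 [321.5, 296.7] [408.1, 296.7]
0 -0.01 [321.5, 288.0] [403.6, 288.1]
0 0.0 [321.4, 280.2] [399.5, 280.2]
(array([ 0.44416223,  0.20823772, -3.56084208]), np.float64(0.043836715972938874))
```

View pics/pad.png

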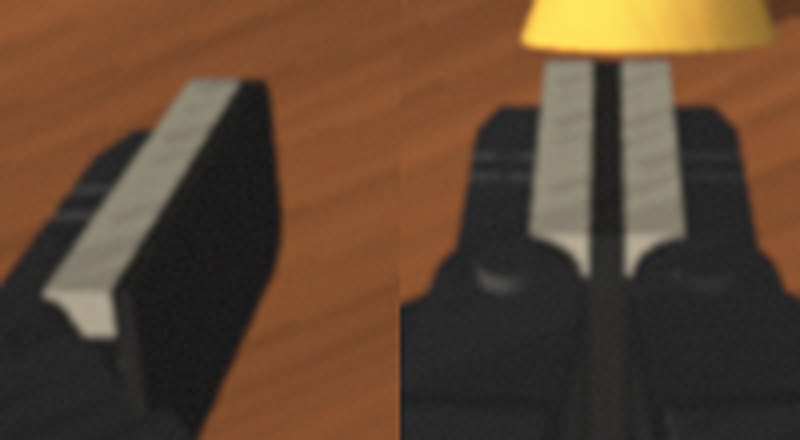

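View pics/t3.png

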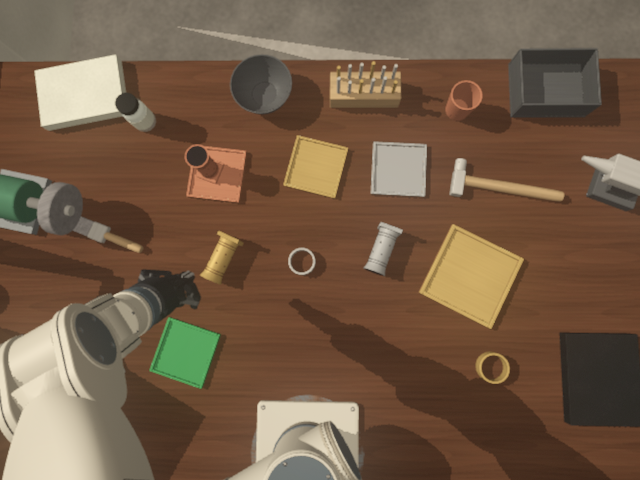

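```bash
sed -i 's/^GP=.*/GP=.0592/' h.py
python3 - <<'E'
from h import *
s=bot.read_state();Rm=R.from_quat(s['eef_rot']).as_matrix();sc=cv2.imread('pics/s3.png')
S=6;q=w2pix('scene',s['eef_pos'])[0].astype(int);o=q-[30,45]
a=cv2.resize(sc[o[1]:o[1]+80,o[0]:o[0]+110],None,fx=S,fy=S,interpolation=2)
for x,col in((0,(0,0,255)),(-.022,(0,255,0)),(-.0405,(255,0,0)),(-.073,(255,255,0))):
    L=[((w2pix('scene',s['eef_pos']+Rm@[x,0,z])[0]-o+.5)*S).round().astype(int) for z in(-.011,.011)]
    cv2.line(a,tuple(L[0]),tuple(L[1]),col,1)
cv2.imwrite('pics/tip4.png',a)
rel(*graspT((.444,.2083),156,z=.024))
rel(*graspT((.444,.2083),156,z=.024,back=.1))
E
```

```text
t 7.15 pos [0.4054 0.2312 0.1289] q [  30.8    1.5  -28.9   46.7  -16.3 -126.3] F [-0.7 -0.1 -0.5] open -0.0002
  rel [5.6  0.25 0.3 ] [-0.11 -0.08  0.09] dist 0.168
t 7.15 pos [0.4054 0.2312 0.1289] q [  30.8    1.5  -28.9   46.7  -16.3 -126.3] F [-0.7 -0.1 -0.5] open -0.0002
  rel [2.27 0.2  0.26] [-0.11 -0.08  0.09] dist 0.069
```

View pics/tip4.png

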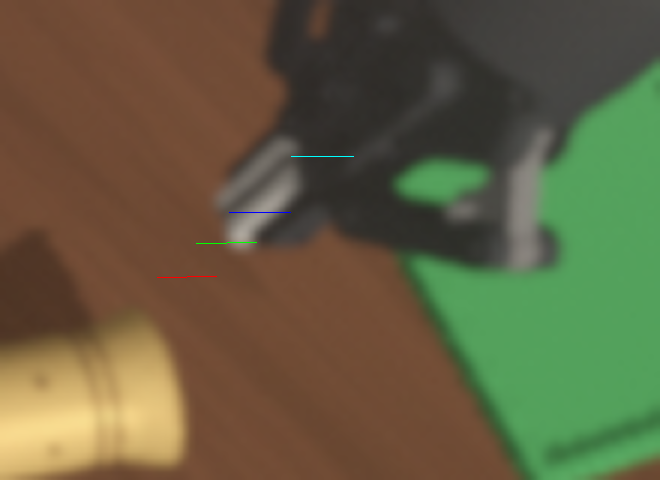

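The shut pads' near-face tip matches x = −0.040 in both the wrist and scene views. The real fingertips are about 40 mm behind the reported TCP, so I go correspondingly deeper. The vase itself did not move (0.4442, 0.2082). Retry.

```bash

python3 -m crank '[[0.5,0.2,0.26,-0.1,-0.1,0.1,1],[1,0.25,0.3,-0.1,-0.1,0.1,1],[1,0.25,0.3,-0.1,-0.1,0.1,1],[1,0.25,0.3,-0.1,-0.1,0.1,1],[1.5,0.25,0.3,-0.1,-0.1,0.1,1],[2.3,0.25,0.3,-0.1,-0.1,0.1,1],[3,0.25,0.3,-0.1,-0.1,0.1,1]]'
python3 - <<'E'
from h import *
rel(*graspT((.444,.2083),156,z=.025))
E
```

```text
time_s: 7.85
eef_pos: [0.4246, 0.2161, 0.041]
eef_rot: [0.8, -0.171, -0.562, -0.12]
ft_force: [0.6, -0.4, 0.3]
opening: 0.0849
t 7.85 pos [0.4246 0.2161 0.041 ] q [  27.5    7.8  -36.6   33.   -15.5 -130.2] F [ 0.6 -0.4  0.3] open 0.0849
  rel [ 2.55 -0.03 -0.04] [-0.01  0.02 -0.01] dist 0.077
```

```bash

python3 -m crank '[[0.7,0,0,0,0,0,1],[1.4,0,0,0,0,0,1],[2,0,0,0,0,0,1],[2.4,0,0,0,0,0,1],[2.55,0,0,0,0,0,1],[2.55,0,0,0,0,0,1]]'
python3 -m crank '[[0,0,0,0,0,0,0],[0,0,0,0,0,0,0],[0,0,0,0,0,0,0],[0,0,0,0,0,0,0],[0,0,0,0,0,0,0],[0,0,0,0,0,0,0]]'
python3 - <<'E'
from h import *
rel(*graspT((.444,.2083),156,z=.025))
im=bot.get_image('wrist')[:,:,::-1];cv2.imwrite('pics/w5.png',im)
E
```

```text
time_s: 8.45
eef_pos: [0.4483, 0.2053, -0.0312]
eef_rot: [0.8, -0.171, -0.562, -0.12]
ft_force: [-0.5, 0.7, -0.6]
opening: 0.0853
time_s: 9.05
eef_pos: [0.4486, 0.2055, -0.0304]
eef_rot: [0.801, -0.171, -0.562, -0.12]
ft_force: [-1.4, -1.2, 5.4]
opening: 0.0426
t 9.05 pos [ 0.4486  0.2055 -0.0304] q [  24.7   14.9  -41.4   20.3  -14.9 -133. ] F [-1.4 -1.2  5.4] open 0.0426
  rel [ 0.02 -0.02 -0.03] [-0.01  0.01 -0.01] dist 0.001
```

View pics/w5.png

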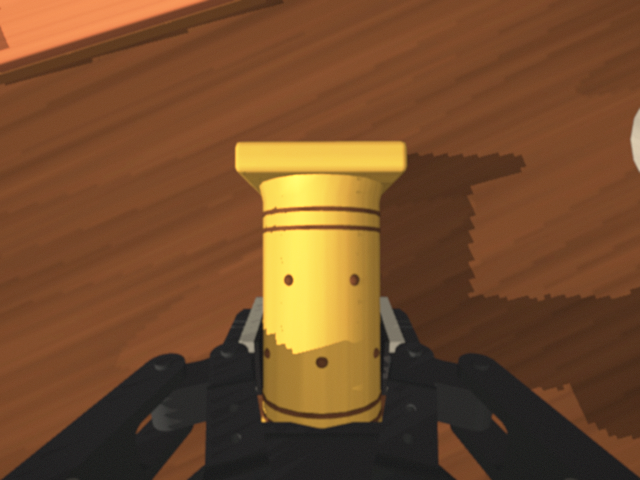

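Gripped: opening 42.6 mm, foot end forward. Save the grasp transform, then lift and turn.

```bash

cat >> h.py <<'E'
def savegrasp(name,c,mouth):
    s=bot.read_state();R0=R.from_quat(s['eef_rot']).as_matrix()
    np.savez(name,R=R0.T@lying(np.radians(mouth)),p=R0.T@(np.array([c[0],c[1],.027])-s['eef_pos']))
    d=np.load(name+'.npz');print(d['p'].round(4),d['R'].round(3))
def standT(name,c,yaw,zfoot):
    d=np.load(name+'.npz');m=d['R'][:,2] # mouth axis in tool
    # tool pose with mouth up, tool x at azimuth yaw
    x=np.array([1,0,0.]);u=m/np.linalg.norm(m);h=x-(x@u)*u;h/=np.linalg.norm(h)
    A=np.c_[h,np.cross(u,h),u];B=np.c_[az(yaw),np.cross([0,0,1],az(yaw)),[0,0,1]]
    Rm=B@A.T
    return np.array([c[0],c[1],zfoot+.056])-Rm@d['p'],Rm
def vasepose(name):
    s=bot.read_state();d=np.load(name+'.npz');R0=R.from_quat(s['eef_rot']).as_matrix()
    a=R0@d['R'][:,2];p=s['eef_pos']+R0@d['p'];print('vase est',p.round(4),'axis',a.round(3),'foot z',(p-a*.056)[2].round(4))
E
python3 - <<'E'
from h import *
savegrasp('gb',(.4442,.2083),156.0)
E
python3 -m crank '[[-1,0,-0.4,0,0,0,0],[-2.2,0,-0.8,0,0,0,0],[-3.5,0,-1.3,0,0,0,0],[-4.7,0,-1.7,1,0,0,0],[-4.7,0,-1.7,2,0,0,0],[-4.7,0,-1.7,3,0,0,0],[-4.7,0,-1.7,4,0,0,0],[-4.7,0,-1.7,5,0,0,0],[-4.7,0,-1.7,6,0,0,0],[-4.7,0,-1.7,7,0,0,0]]'
python3 -m crank '[[0,0,0,1,0,0,0],[0,0,0,2,0,0,0],[0,0,0,3,0,0,0],[0,0,0,4,0,0,0],[0,0,0,5,0,0,0],[0,0,0,6,0,0,0],[0,0,0,7,0,0,0],[0,0,0,8,0,0,0],[0,0,0,9,0,0,0],[0,0,0,10,0,0,0]]'
python3 - <<'E'
from h import *
rel(*standT('gb',(.672,-.012),-6,.10))
vasepose('gb')
E
```

```text
[-0.0558 -0.0007 -0.0147] [[-0.94  -0.001 -0.34 ]
 [ 0.    -1.     0.002]
 [-0.34   0.002  0.94 ]]
time_s: 10.1
eef_pos: [0.4479, 0.2055, 0.1193]
eef_rot: [0.649, -0.416, -0.415, -0.483]
ft_force: [0.2, 0.5, -2.9]
opening: 0.0429
time_s: 11.1
eef_pos: [0.4473, 0.2054, 0.1191]
eef_rot: [-0.184, 0.586, 0.049, 0.788]
ft_force: [-0.3, -0.6, -2.3]
opening: 0.0428
t 11.1 pos [0.4473 0.2054 0.1191] q [ 24.7   4.  -27.6  45.1 -14.8   3.7] F [-0.3 -0.6 -2.3] open 0.0428
  rel [ 2.94 -9.88  6.18] [ 3.41 -6.45 -0.76] dist 0.361
vase est [0.4169 0.2074 0.1681] axis [0.745 0.376 0.551] foot z 0.1373
```

```bash

python3 -m crank '[[2.94,-9.88,6.18,3.41,-6.45,-0.76,0],[2.94,-9.88,6.18,3.41,-6.45,-0.76,0],[2.94,-9.88,6.18,3.41,-6.45,-0.76,0],[2.94,-9.88,6.18,3.41,-6.45,-0.76,0],[2.94,-9.88,6.18,3.41,-6.45,-0.76,0],[2.94,-9.88,6.18,3.41,-6.45,-0.76,0],[2.94,-9.88,6.18,3.41,-6.45,-0.76,0],[2.94,-9.88,6.18,3.41,-6.45,-0.76,0],[2.94,-9.88,6.18,3.41,-6.45,-0.76,0],[2.94,-9.88,6.18,3.41,-6.45,-0.76,0]]'
python3 - <<'E'
from h import *
rel(*standT('gb',(.672,-.012),-6,.10));rel(*standT('gb',(.672,-.012),-6,.009))
vasepose('gb')
for n in('scene','top'):
    im=bot.get_image(n)[:,:,::-1].copy()
    d=np.load('gb.npz');s=bot.read_state();R0=R.from_quat(s['eef_rot']).as_matrix()
    cs,_=cv2.findContours((sil(n,R0@d['R'],s['eef_pos']+R0@d['p'])>127).astype(np.uint8),0,2);
    if n=='scene':o=im[200:400,150:350].copy()
    cv2.drawContours(im,cs,-1,(255,0,255),1)
    if n=='scene':cv2.imwrite('pics/s6.png',cv2.resize(np.hstack([o,im[200:400,150:350]]),None,fx=2,fy=2))
    else:cv2.imwrite('pics/t6.png',im)
E
```

```text
time_s: 12.1
eef_pos: [0.7298, -0.0192, 0.1484]
eef_rot: [0.01, 0.174, -0.053, 0.983]
ft_force: [-1.0, 0.8, -2.9]
opening: 0.0426
t 12.1 pos [ 0.7298 -0.0192  0.1484] q [ -9.5  19.9 -56.9 -56.7   3.2  -1.1] F [-1.   0.8 -2.9] open 0.0426
  rel [-0.05  0.06  0.07] [-0.01 -0.03  0.01] dist 0.003
t 12.1 pos [ 0.7298 -0.0192  0.1484] q [ -9.5  19.9 -56.9 -56.7   3.2  -1.1] F [-1.   0.8 -2.9] open 0.0426
  rel [ 0.99  0.06 -2.78] [-0.01 -0.03  0.01] dist 0.089
vase est [ 0.6726 -0.0138  0.1537] axis [ 0.004 -0.     1.   ] foot z 0.0977
```

View pics/s6.png

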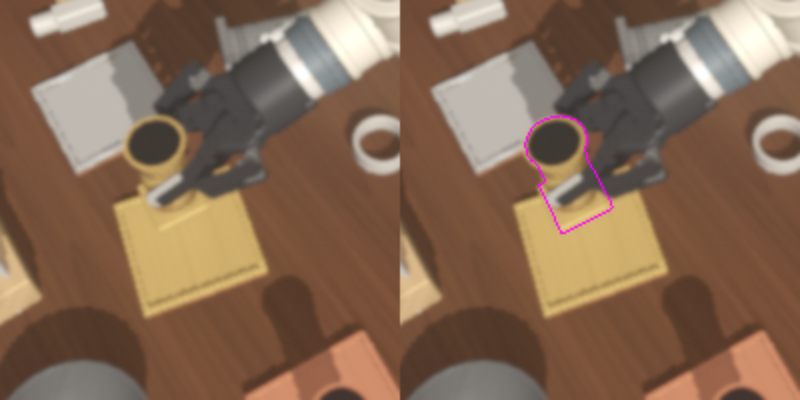

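View pics/t6.png

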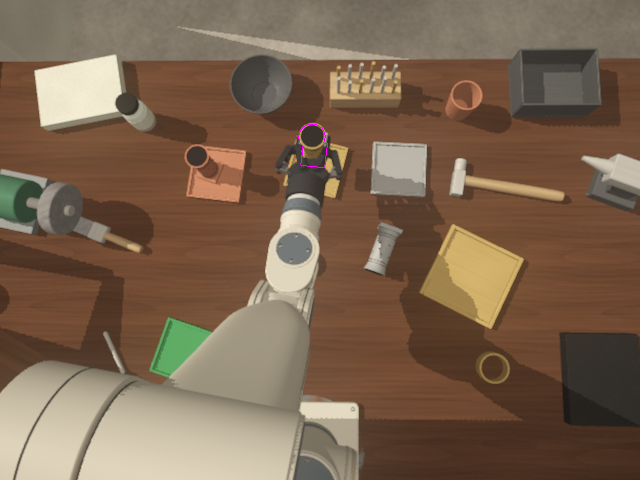

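The scene view shows the brass vase upright, its mouth at crop (155,142), above the yellow tray and matching the predicted outline. Lower it.

```bash

python3 -m crank '[[0.2,0.06,-0.5,0,0,0,0],[0.4,0.06,-1.1,0,0,0,0],[0.6,0.06,-1.7,0,0,0,0],[0.8,0.06,-2.2,0,0,0,0],[0.9,0.06,-2.5,0,0,0,0],[0.95,0.06,-2.65,0,0,0,0],[0.97,0.06,-2.7,0,0,0,0],[0.97,0.06,-2.7,0,0,0,0]]'
python3 - <<'E'
from h import *
rel(*standT('gb',(.672,-.012),-6,.006))
vasepose('gb')
E
```

```text
time_s: 13.0
eef_pos: [0.7398, -0.0147, 0.0668]
eef_rot: [0.01, 0.178, -0.052, 0.983]
ft_force: [0.2, 0.0, -2.4]
opening: 0.0427
t 13.0 pos [ 0.7398 -0.0147  0.0668] q [ -8.8  33.2 -59.7 -72.3   2.5  -0.9] F [ 0.2  0.  -2.4] open 0.0427
  rel [-0.21 -0.12 -0.43] [ 0.   -0.08  0.01] dist 0.015
vase est [ 0.6827 -0.0094  0.0726] axis [ 0.011 -0.     1.   ] foot z 0.0166
```

Joint 3 is at its limit here, so I place the vase 15 mm farther out, still well inside the tray.

```bash

python3 - <<'E'
from h import *
rel(*standT('gb',(.688,-.013),-6,.016));rel(*standT('gb',(.688,-.013),-6,.008));print(bot.read_state()['q'][2])
E
```

```text
t 13.0 pos [ 0.7398 -0.0147  0.0668] q [ -8.8  33.2 -59.7 -72.3   2.5  -0.9] F [ 0.2  0.  -2.4] open 0.0427
  rel [ 0.18 -0.1   0.07] [ 0.   -0.08  0.01] dist 0.006
t 13.0 pos [ 0.7398 -0.0147  0.0668] q [ -8.8  33.2 -59.7 -72.3   2.5  -0.9] F [ 0.2  0.  -2.4] open 0.0427
  rel [ 0.27 -0.1  -0.18] [ 0.   -0.08  0.01] dist 0.01
-1.0411818101646522
```

```bash

python3 -m crank '[[0.18,-0.1,0.07,0,-0.08,0,0],[0.18,-0.1,0.07,0,-0.08,0,0],[0.24,-0.1,-0.08,0,-0.08,0,0],[0.27,-0.1,-0.18,0,-0.08,0,0],[0.27,-0.1,-0.18,0,-0.08,0,0]]'
python3 - <<'E'
from h import *
rel(*standT('gb',(.688,-.013),-6,.006));vasepose('gb');print(bot.read_state()['q'][2])
E
```

```text
time_s: 13.5
eef_pos: [0.7449, -0.0183, 0.058]
eef_rot: [0.01, 0.173, -0.052, 0.983]
ft_force: [-0.4, -0.0, -3.3]
opening: 0.0426
t 13.5 pos [ 0.7449 -0.0183  0.058 ] q [ -9.1  35.4 -59.6 -75.1   2.9  -1. ] F [-0.4 -0.  -3.3] open 0.0426
  rel [ 0.02  0.   -0.03] [ 0.   -0.01  0.01] dist 0.001
vase est [ 0.6877 -0.0129  0.0632] axis [0.001 0.001 1.   ] foot z 0.0072
-1.040367995442133
```

```bash

python3 -m crank '[[0.02,0,-0.04,0,0,0,0],[0.03,0,-0.07,0,0,0,0],[0.03,0,-0.07,0,0,0,0]]'
python3 - <<'E'
from h import *
vasepose('gb');s=bot.read_state();print(s['q'][2],s['ft_force'])
for n in('scene',):
    im=bot.get_image(n)[:,:,::-1].copy();cv2.imwrite('pics/s7.png',cv2.resize(im[230:380,170:320],None,fx=4,fy=4,interpolation=2))
E
```

```text
time_s: 13.8
eef_pos: [0.7454, -0.0184, 0.0569]
eef_rot: [0.01, 0.172, -0.052, 0.984]
ft_force: [-3.6, -0.6, 4.9]
opening: 0.0431
vase est [ 0.6882 -0.013   0.0619] axis [-0.002  0.001  1.   ] foot z 0.0059
-1.0411798833836052 [-3.62005355 -0.64805313  4.90220223]
```

View pics/s7.png

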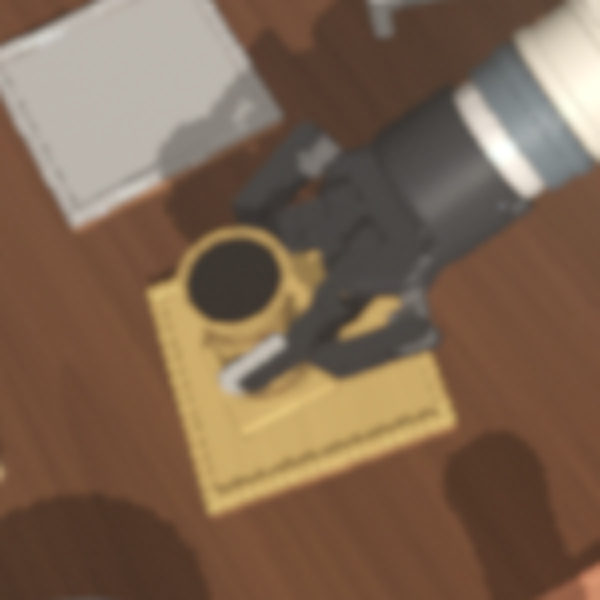

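Contact was felt (Fz changed from −3 to +5 N) with the foot at 5.9 mm, inside the tray. Release, then withdraw upward and back.

```bash

python3 -m crank '[[0,0,0,0,0,0,0.6],[0,0,0,0,0,0,0.7],[0,0,0,0,0,0,0.85],[0,0,0,0,0,0,1],[0,0,0,0,0,0,1],[0,0,0,0,0,0,1]]'
python3 - <<'E'
from h import *
s=bot.read_state();print(s['opening'],s['ft_force'],s['q'][2])
im=bot.get_image('scene')[:,:,::-1].copy();cv2.imwrite('pics/s8.png',cv2.resize(im[230:380,170:320],None,fx=4,fy=4,interpolation=2))
im=bot.get_image('wrist')[:,:,::-1].copy();cv2.imwrite('pics/w8.png',im)
E
```

```text
time_s: 14.45
eef_pos: [0.7454, -0.0184, 0.0568]
eef_rot: [0.01, 0.172, -0.052, 0.984]
ft_force: [0.5, -0.7, 0.2]
opening: 0.0854
0.08541039116808001 [ 0.48680782 -0.68078862  0.24688065] -1.0411264327328777
```

View pics/s8.png

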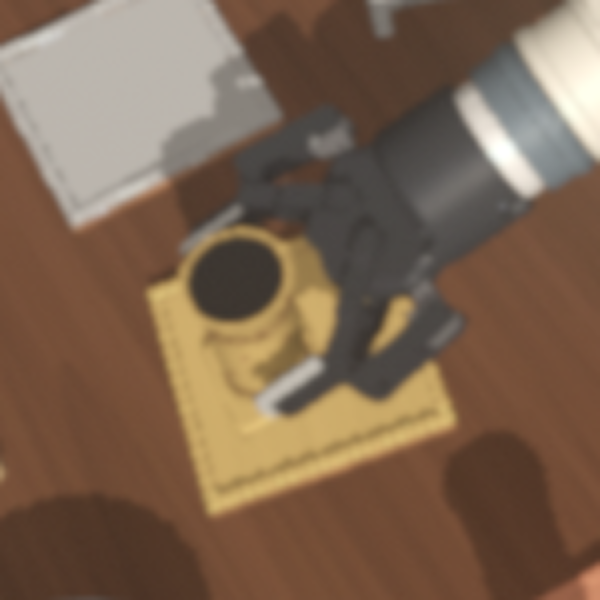

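View pics/w8.png

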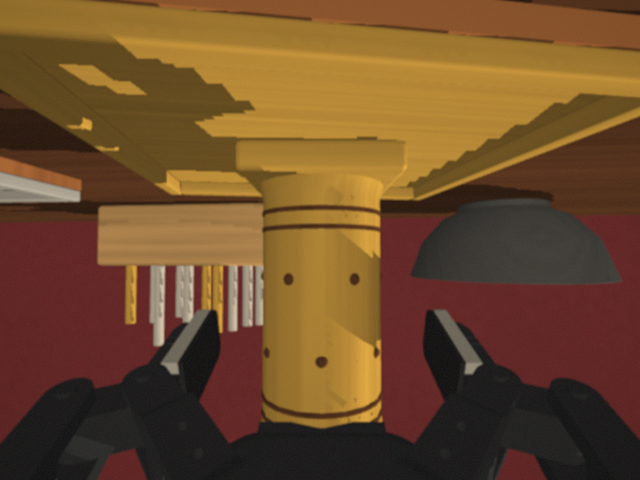

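The vase stands free between the open pads. Withdraw.

```bash

python3 -m crank '[[-0.25,0,0.35,0,0,0,1],[-0.5,0,0.75,0,0,0,1],[-0.8,0,1.2,0,0,0,1],[-1.2,0,1.8,0,0,0,1],[-1.6,0,2.5,0,0,0,1],[-2.1,0,3.5,0,0,0,1],[-2.6,0,4.5,0,0,0,1],[-3.6,0,5,0,0,0,1],[-3.6,0,5,0,0,0,1]]'
python3 - <<'E'
from h import *
s=bot.read_state();print(s['q'].round(3),s['ft_force'].round(1),s['eef_pos'])
for n in('top','scene'):
    im=bot.get_image(n)[:,:,::-1].copy();cv2.imwrite(f'pics/{n}9.png',im)
rel(*graspT((.468,-.1703),159.7,back=.12,tilt=25,off=.016,z=.025))
E
```

```text
time_s: 15.45
eef_pos: [0.6937, -0.0127, 0.2393]
eef_rot: [0.009, 0.169, -0.052, 0.984]
ft_force: [-0.6, -0.5, -0.3]
opening: 0.0855
[-0.167  0.088 -0.947 -0.695  0.057 -0.019] [-0.6 -0.5 -0.3] [ 0.69370156 -0.01273304  0.23934478]
t 15.55 pos [ 0.6946 -0.0131  0.2357] q [ -9.6   5.4 -54.3 -40.    3.3  -1.1] F [ 0.6 -0.1 -0.1] open 0.0856
  rel [-6.07 -5.68 -7.68] [-19.58   1.96   8.17] dist 0.339
```

View pics/scene9.png

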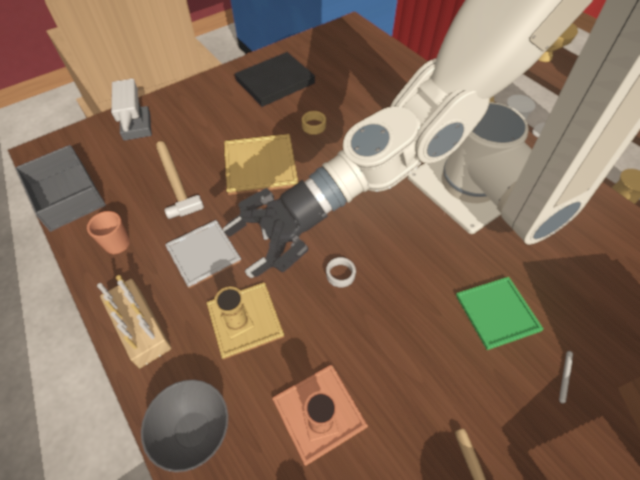

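View pics/top9.png

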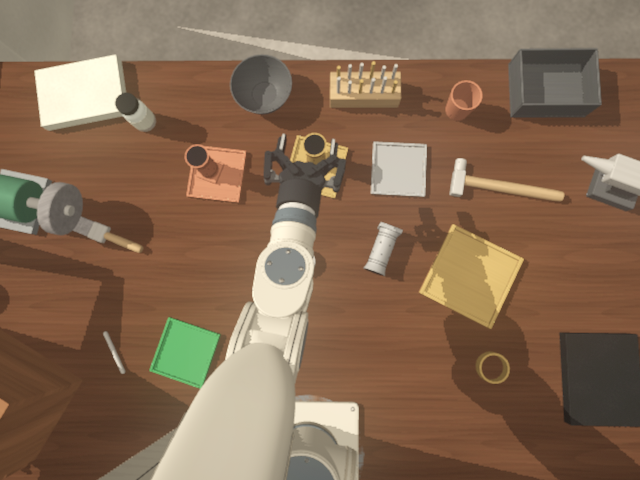

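Brass stands in its tray. The copper vase and bangle are unmoved, and the silver vase is in view at (382,249). Go to the silver vase.

```bash

cat > mk.py <<'E'
from h import *
def mk(h,roi,lo,hi):
    x0,y0,x1,y1=roi;m=np.zeros((480,640),np.uint8);m[y0:y1,x0:x1]=cv2.inRange(h,lo,hi)[y0:y1,x0:x1]
    m=cv2.morphologyEx(m,cv2.MORPH_CLOSE,np.ones((5,5)))
    cs,_=cv2.findContours(m,0,2);o=np.zeros_like(m);cv2.drawContours(o,[max(cs,key=cv2.contourArea)],0,255,-1);return o
S=((0,0,110),(180,70,255))
E
python3 - <<'E'
from mk import *
h=cv2.cvtColor(cv2.imread('pics/top9.png'),cv2.COLOR_BGR2HSV)
print(fit('top',mk(h,(355,215,408,280),*S),(.47,-.173,-2.8)))
p,Rm=graspT((.468,-.1703),159.7,back=.14,tilt=25,off=.014,z=.025)
rel(p,Rm@R.from_euler('x',-152,degrees=True).as_matrix())
E
```

```text
(array([ 0.46799929, -0.17091664, -3.48926706]), np.float64(0.059602418042315745))
t 15.55 pos [ 0.6946 -0.0131  0.2357] q [ -9.6   5.4 -54.3 -40.    3.3  -1.1] F [ 0.6 -0.1 -0.1] open 0.0856
  rel [-6.47 -5.62 -7.18] [ 4.53  5.22 -2.72] dist 0.335
```

```bash

python3 -m crank '[[-6.47,-5.62,-7.18,4.53,5.22,-2.72,1],[-6.47,-5.62,-7.18,4.53,5.22,-2.72,1],[-6.47,-5.62,-7.18,4.53,5.22,-2.72,1],[-6.47,-5.62,-7.18,4.53,5.22,-2.72,1],[-6.47,-5.62,-7.18,4.53,5.22,-2.72,1],[-6.47,-5.62,-7.18,4.53,5.22,-2.72,1],[-6.47,-5.62,-7.18,4.53,5.22,-2.72,1],[-6.47,-5.62,-7.18,4.53,5.22,-2.72,1],[-6.47,-5.62,-7.18,4.53,5.22,-2.72,1],[-6.47,-5.62,-7.18,4.53,5.22,-2.72,1]]'
python3 -m crank '[[0,0,0,1,0,0,1],[0,0,0,2,0,0,1],[0,0,0,3,0,0,1],[0,0,0,4,0,0,1],[0,0,0,5,0,0,1],[0,0,0,6,0,0,1],[0,0,0,7,0,0,1],[0,0,0,8,0,0,1],[0,0,0,9,0,0,1],[0,0,0,10,0,0,1]]'
python3 - <<'E'
from h import *
rel(*graspT((.468,-.1703),159.7,back=.14,tilt=25,off=.014,z=.025))
E
```

```text
time_s: 16.55
eef_pos: [0.4231, -0.1531, 0.0973]
eef_rot: [0.293, 0.477, -0.272, 0.783]
ft_force: [-0.5, 0.4, -0.6]
opening: 0.0854
time_s: 17.55
eef_pos: [0.4235, -0.1519, 0.097]
eef_rot: [0.728, 0.19, -0.515, 0.41]
ft_force: [-0.8, -0.4, 0.6]
opening: 0.0852
t 17.55 pos [ 0.4235 -0.1519  0.097 ] q [-35.2  -7.5 -45.1  28.1   6.3  94.6] F [-0.8 -0.4  0.6] open 0.0852
  rel [-0.04  0.03  0.05] [ 8.98 -0.01  0.01] dist 0.002
```

```bash

python3 -m crank '[[0,0,0,1,0,0,1],[0,0,0,2,0,0,1],[0,0,0,3,0,0,1],[0,0,0,4,0,0,1],[0,0,0,5,0,0,1],[0,0,0,6,0,0,1],[0,0,0,7,0,0,1],[0,0,0,8,0,0,1],[0,0,0,9,0,0,1],[0,0,0,9,0,0,1]]'
python3 - <<'E'
from mk import *
s=bot.read_state();im=bot.get_image('wrist')[:,:,::-1].copy()
cs,_=cv2.findContours((sil('wrist',lying(np.radians(159.8)),[.468,-.1706,.027],s)>127).astype(np.uint8),0,2);cv2.drawContours(im,cs,-1,(255,0,255),1)
cv2.imwrite('pics/w10.png',im)
rel(*graspT((.468,-.1706),159.8,tilt=25,off=.014,z=.025))
E
```

```text
time_s: 18.55
eef_pos: [0.4238, -0.1509, 0.0967]
eef_rot: [0.83, -0.148, -0.528, -0.096]
ft_force: [0.6, 0.1, -0.5]
opening: 0.0854
t 18.6 pos [ 0.4237 -0.1511  0.0967] q [-35.1  -7.5 -45.2  28.1   6.3 166.4] F [ 0.2 -0.1  0.4] open 0.0852
  rel [ 4.62  0.11 -0.02] [ 0.   -0.01  0.01] dist 0.139
```

View pics/w10.png

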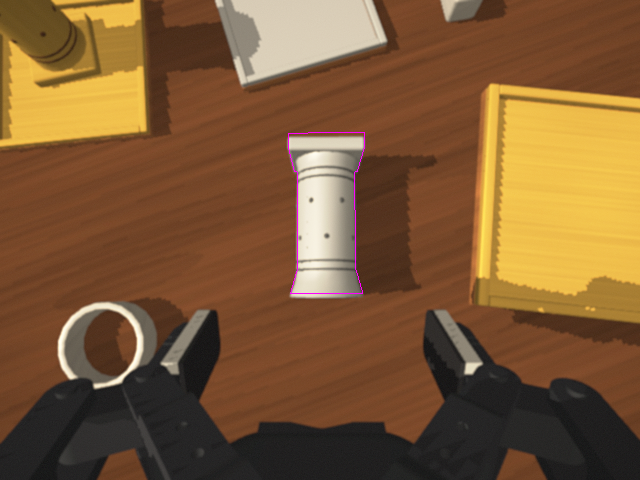

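```bash

python3 -m crank '[[0.8,0.08,0,0,0,0,1],[1.6,0.1,0,0,0,0,1],[2.3,0.11,0,0,0,0,1],[2.6,0.11,0,0,0,0,1],[2.6,0.11,0,0,0,0,1]]'
python3 - <<'E'
from h import *
rel(*graspT((.4666,-.170),159.8,tilt=25,off=.014,z=.025))
E
```

```text
time_s: 19.1
eef_pos: [0.4534, -0.1648, 0.0249]
eef_rot: [0.83, -0.146, -0.53, -0.094]
ft_force: [-0.2, 0.2, 0.1]
opening: 0.0853
t 19.1 pos [ 0.4534 -0.1648  0.0249] q [-34.1   2.3 -49.8  13.7   5.9 167.2] F [-0.2  0.2  0.1] open 0.0853
  rel [ 1.97  0.02 -0.01] [0.03 0.01 0.02] dist 0.059
```

```bash

python3 -m crank '[[0.6,0.02,0,0,0,0,1],[1.2,0.02,0,0,0,0,1],[1.6,0.02,0,0,0,0,1],[1.9,0.02,0,0,0,0,1],[1.97,0.02,0,0,0,0,1],[1.97,0.02,0,0,0,0,1]]'
python3 -m crank '[[0,0,0,0,0,0,0],[0,0,0,0,0,0,0],[0,0,0,0,0,0,0],[0,0,0,0,0,0,0],[0,0,0,0,0,0,0],[0,0,0,0,0,0,0]]'
python3 - <<'E'
from h import *
rel(*graspT((.4666,-.170),159.8,tilt=25,off=.014,z=.025))
im=bot.get_image('wrist')[:,:,::-1];cv2.imwrite('pics/w11.png',im)
savegrasp('gs',(.4666,-.170),159.8)
E
```

```text
time_s: 19.7
eef_pos: [0.4766, -0.1737, -0.0284]
eef_rot: [0.83, -0.146, -0.53, -0.093]
ft_force: [-0.0, -0.6, -0.1]
opening: 0.0856
time_s: 20.3
eef_pos: [0.4768, -0.1739, -0.0278]
eef_rot: [0.831, -0.146, -0.529, -0.093]
ft_force: [-2.6, 1.1, 6.1]
opening: 0.0425
t 20.3 pos [ 0.4768 -0.1739 -0.0278] q [-33.2  10.5 -52.    3.1   5.6 167.9] F [-2.6  1.1  6.1] open 0.0425
  rel [ 0.03 -0.    0.01] [0.03 0.   0.02] dist 0.001
[-0.0543 -0.0002 -0.0133] [[-0.906  0.002 -0.422]
 [-0.    -1.    -0.005]
 [-0.422 -0.005  0.906]]
```

View pics/w11.png

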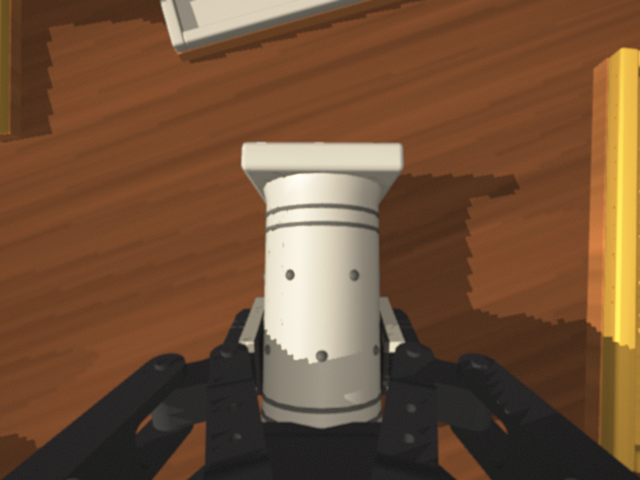

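Silver gripped at 42.5 mm. Lift and turn the other way round.

```bash

python3 -m crank '[[-1,0,-0.46,0,0,0,0],[-2.2,0,-1,0,0,0,0],[-3.4,0,-1.6,0,0,0,0],[-4.5,0,-2.1,-1,0,0,0],[-4.5,0,-2.1,-2,0,0,0],[-4.5,0,-2.1,-3,0,0,0],[-4.5,0,-2.1,-4,0,0,0],[-4.5,0,-2.1,-5,0,0,0],[-4.5,0,-2.1,-6,0,0,0],[-4.5,0,-2.1,-7,0,0,0]]'
python3 -m crank '[[0,0,0,-1,0,0,0],[0,0,0,-2,0,0,0],[0,0,0,-3,0,0,0],[0,0,0,-4,0,0,0],[0,0,0,-5,0,0,0],[0,0,0,-6,0,0,0],[0,0,0,-7,0,0,0],[0,0,0,-8,0,0,0],[0,0,0,-9,0,0,0],[0,0,0,-10,0,0,0]]'
python3 - <<'E'
from h import *
rel(*standT('gs',(.671,-.2160),-22,.10))
vasepose('gs')
E
```

```text
time_s: 21.35
eef_pos: [0.4761, -0.1736, 0.1207]
eef_rot: [0.776, 0.122, -0.536, 0.31]
ft_force: [0.5, -0.0, -2.4]
opening: 0.0429
time_s: 22.35
eef_pos: [0.4754, -0.1732, 0.1202]
eef_rot: [0.393, 0.439, -0.331, 0.737]
ft_force: [-0.2, -0.1, -2.7]
opening: 0.0427
t 22.35 pos [ 0.4754 -0.1732  0.1202] q [-33.2  -2.9 -37.2  31.4   5.6  31.2] F [-0.2 -0.1 -2.7] open 0.0427
  rel [2.79 6.09 5.26] [-5.04 -4.85  1.7 ] dist 0.256
vase est [ 0.4487 -0.154   0.1653] axis [ 0.18  -0.731  0.658] foot z 0.1285
```

```bash

python3 -m crank '[[2.79,6.09,5.26,-5.04,-4.85,1.7,0],[2.79,6.09,5.26,-5.04,-4.85,1.7,0],[2.79,6.09,5.26,-5.04,-4.85,1.7,0],[2.79,6.09,5.26,-5.04,-4.85,1.7,0],[2.79,6.09,5.26,-5.04,-4.85,1.7,0],[2.79,6.09,5.26,-5.04,-4.85,1.7,0],[2.79,6.09,5.26,-5.04,-4.85,1.7,0],[2.79,6.09,5.26,-5.04,-4.85,1.7,0],[2.79,6.09,5.26,-5.04,-4.85,1.7,0],[2.79,6.09,5.26,-5.04,-4.85,1.7,0]]'
python3 - <<'E'
from h import *
rel(*standT('gs',(.674,-.216),-22,.016));rel(*standT('gs',(.674,-.216),-22,.007))
vasepose('gs')
n='scene';im=bot.get_image(n)[:,:,::-1].copy()
d=np.load('gs.npz');s=bot.read_state();R0=R.from_quat(s['eef_rot']).as_matrix()
cs,_=cv2.findContours((sil(n,R0@d['R'],s['eef_pos']+R0@d['p'])>127).astype(np.uint8),0,2);
o=im[130:330,120:320].copy()
cv2.drawContours(im,cs,-1,(255,0,255),1)
cv2.imwrite('pics/s12.png',cv2.resize(np.hstack([o,im[130:330,120:320]]),None,fx=2,fy=2))
E
```

```text
time_s: 23.35
eef_pos: [0.7223, -0.2366, 0.146]
eef_rot: [0.039, 0.213, -0.186, 0.958]
ft_force: [0.2, -0.2, -1.9]
opening: 0.0425
t 23.35 pos [ 0.7223 -0.2366  0.146 ] q [-26.   18.1 -49.2 -42.1   3.6  -1.9] F [ 0.2 -0.2 -1.9] open 0.0425
  rel [ 1.27  0.05 -2.53] [-0.01 -0.    0.01] dist 0.085
t 23.35 pos [ 0.7223 -0.2366  0.146 ] q [-26.   18.1 -49.2 -42.1   3.6  -1.9] F [ 0.2 -0.2 -1.9] open 0.0425
  rel [ 1.39  0.05 -2.8 ] [-0.01 -0.    0.01] dist 0.094
vase est [ 0.6714 -0.2163  0.1569] axis [-0.    -0.002  1.   ] foot z 0.1009
```

View pics/s12.png

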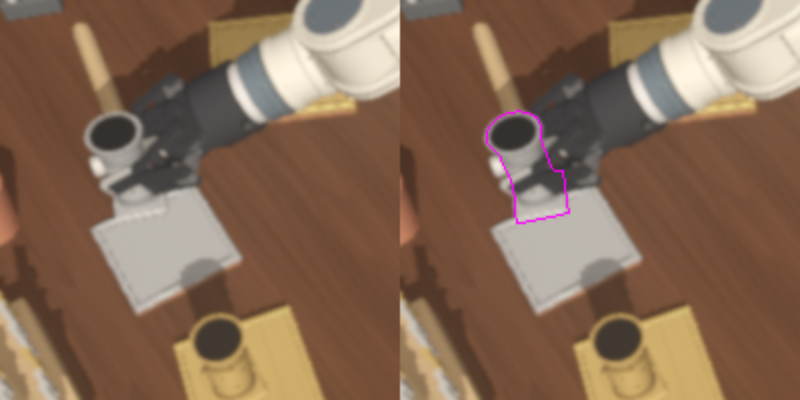

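The silver vase is upright over its tray and matches the prediction. Lower it.

```bash

python3 -m crank '[[0.25,0.05,-0.5,0,0,0,0],[0.55,0.05,-1.1,0,0,0,0],[0.85,0.05,-1.7,0,0,0,0],[1.1,0.05,-2.2,0,0,0,0],[1.25,0.05,-2.5,0,0,0,0],[1.34,0.05,-2.7,0,0,0,0],[1.37,0.05,-2.76,0,0,0,0],[1.37,0.05,-2.76,0,0,0,0]]'
python3 - <<'E'
from h import *
rel(*standT('gs',(.674,-.216),-22,.006))
vasepose('gs')
E
```

```text
time_s: 24.2
eef_pos: [0.7255, -0.2365, 0.0548]
eef_rot: [0.039, 0.212, -0.186, 0.959]
ft_force: [0.2, -0.4, -2.6]
opening: 0.0425
t 24.2 pos [ 0.7255 -0.2365  0.0548] q [-25.8  30.8 -53.9 -59.8   3.4  -1.8] F [ 0.2 -0.4 -2.6] open 0.0425
  rel [ 0.03 -0.   -0.12] [-0.01  0.01  0.  ] dist 0.004
vase est [ 0.6746 -0.2162  0.0656] axis [-0.002 -0.001  1.   ] foot z 0.0096
```

Now the last millimetres, in small steps.

```bash

python3 -m crank '[[0.02,0,-0.05,0,0,0,0],[0.04,0,-0.09,0,0,0,0],[0.05,0,-0.12,0,0,0,0],[0.05,0,-0.12,0,0,0,0]]'
python3 - <<'E'
from h import *
vasepose('gs');print(bot.read_state()['ft_force'])
E
```

```text
time_s: 24.6
eef_pos: [0.7257, -0.2366, 0.0519]
eef_rot: [0.039, 0.211, -0.186, 0.959]
ft_force: [-1.5, 1.4, 2.4]
opening: 0.043
vase est [ 0.6748 -0.2162  0.0626] axis [-0.003  0.     1.   ] foot z 0.0066
[-1.45901535  1.42857237  2.38079806]
```

```bash

python3 -m crank '[[0.01,0,-0.02,0,0,0,0],[0.01,0,-0.03,0,0,0,0]]'
python3 -m crank '[[0,0,0,0,0,0,0.6],[0,0,0,0,0,0,0.7],[0,0,0,0,0,0,0.85],[0,0,0,0,0,0,1],[0,0,0,0,0,0,1],[0,0,0,0,0,0,1]]'
python3 - <<'E'
from h import *
s=bot.read_state();print(s['opening'],s['ft_force'],s['q'][2])
im=bot.get_image('scene')[:,:,::-1].copy();cv2.imwrite('pics/s13.png',cv2.resize(im[150:350,120:320],None,fx=3,fy=3,interpolation=2))
E
```

```text
time_s: 24.8
eef_pos: [0.7259, -0.2367, 0.052]
eef_rot: [0.039, 0.21, -0.186, 0.959]
ft_force: [-3.3, 3.0, 6.6]
opening: 0.0431
time_s: 25.4
eef_pos: [0.7259, -0.2366, 0.0519]
eef_rot: [0.039, 0.21, -0.186, 0.959]
ft_force: [-0.5, -0.1, -0.3]
opening: 0.0854
0.08536110433913374 [-0.45504849 -0.07956259 -0.29961818] -0.9445243721417873
```

View pics/s13.png

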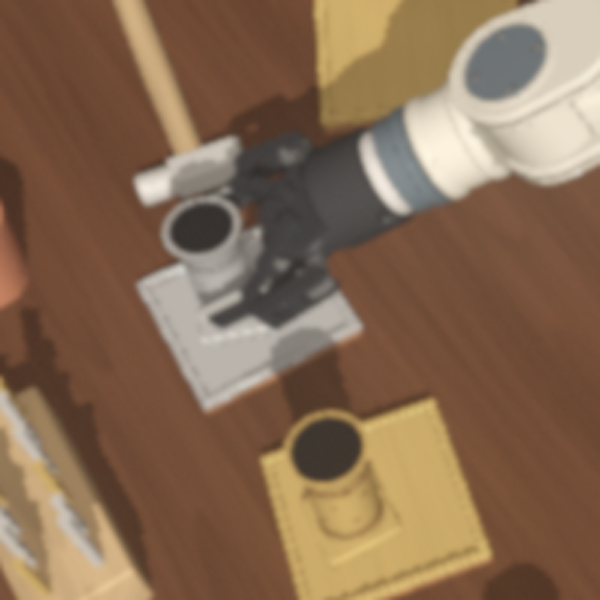

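```bash

python3 -m crank '[[-0.3,0,0.35,0,0,0,1],[-0.6,0,0.75,0,0,0,1],[-0.9,0,1.2,0,0,0,1],[-1.3,0,1.8,0,0,0,1],[-1.8,0,2.4,0,0,0,1],[-2.5,0,3.4,0,0,0,1],[-3.1,0,4.2,0,0,0,1],[-4.2,0,4.6,0,0,0,1],[-5.5,0,4.6,0,0,0,1],[-6,0,4.6,0,0,0,1]]'
python3 -m crank '[[-3,-3,0,0,0,0,1],[-3,-3,0,0,0,0,1],[-3,-3,0,0,0,0,1],[-3,-3,0,0,0,0,1],[-3,-3,0,0,0,0,1]]'
python3 - <<'E'
from h import *
s=bot.read_state();print(s['q'].round(3),s['ft_force'].round(1))
for n in('top','scene'):
    im=bot.get_image(n)[:,:,::-1].copy();cv2.imwrite(f'pics/{n}14.png',im)
    for p in((.688,-.013,.062),(.675,-.2165,.062)):
        cs,_=cv2.findContours((sil(n,np.eye(3),p)>127).astype(np.uint8),0,2);cv2.drawContours(im,cs,-1,(255,0,255),1)
    cv2.imwrite(f'pics/{n}14f.png',cv2.resize(im[110:210,250:450] if n=='top' else im[200:360,150:310],None,fx=4,fy=4,interpolation=2))
a=cv2.imread('pics/top0.png');b=cv2.imread('pics/top14.png')
for l in('bangle','vase_copper'):print(l,bot.spot_in('top',l))
for roi in((285,245,320,280),(180,140,250,205)):
    x0,y0,x1,y1=roi;print(cv2.phaseCorrelate(*[np.float32(cv2.cvtColor(i[y0:y1,x0:x1],6)) for i in(a,b)]))
E
```

```text
time_s: 26.45
eef_pos: [0.626, -0.1952, 0.2543]
eef_rot: [0.038, 0.209, -0.186, 0.959]
ft_force: [0.5, 0.4, -0.3]
opening: 0.0853
time_s: 26.95
eef_pos: [0.516, -0.2489, 0.2928]
eef_rot: [0.038, 0.209, -0.187, 0.959]
ft_force: [-0.5, 1.1, 1.3]
opening: 0.0855
[-0.826 -0.29  -0.928 -0.171  0.397 -0.198] [-0.5  1.1  1.3]
bangle [{'rect': [289.6, 251.5, 307.7, 275.4], 'confidence': 0.46}]
vase_copper [{'rect': [183.1, 144.5, 227.0, 188.3], 'confidence': 0.61}, {'rect': [304.8, 132.6, 328.2, 175.9], 'confidence': 0.26}]
((0.04206852622855095, 0.018662605260370668), 1.0099851714424144)
((0.019562091642661983, -0.016165382938581274), 0.9934979569120908)
```

View pics/top14f.png

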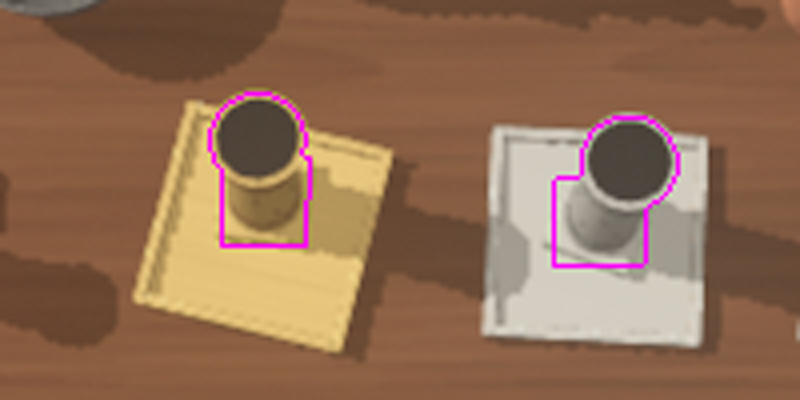

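View pics/scene14f.png

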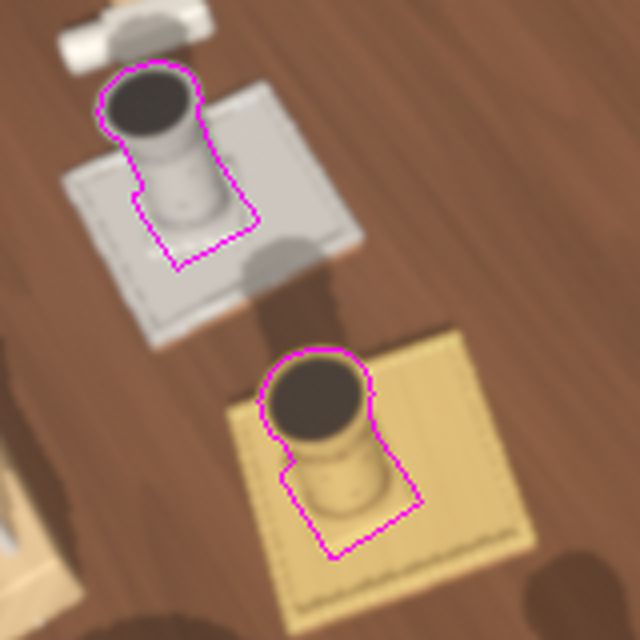

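View pics/top14.png

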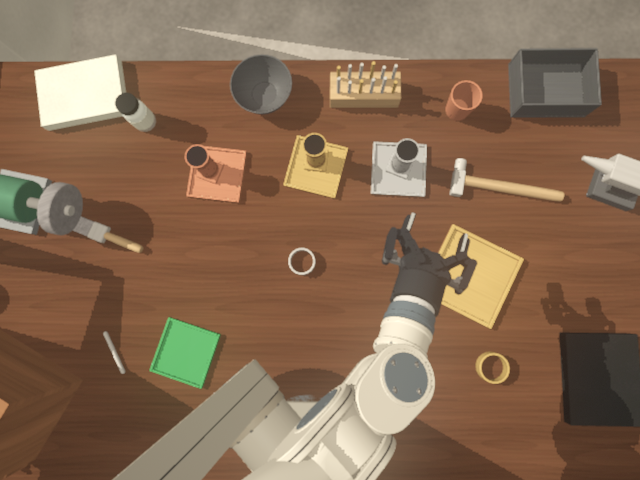

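Both vases stand upright on the tray floors, inside the rims: brass at (314,145) and silver at (405,150). The copper vase and bangle have shifted less than 0.05 px, and the robot touches nothing. Let the arm settle, then hand in.

```bash

python3 -m crank '[[0,0,0,0,0,0,1],[0,0,0,0,0,0,1],[0,0,0,0,0,0,1],[0,0,0,0,0,0,1],[0,0,0,0,0,0,1]]'
python3 - <<'E'
from h import *
print(bot.sign_off())
E
```

```text
time_s: 27.65
eef_pos: [0.5173, -0.2471, 0.2911]
eef_rot: [0.039, 0.21, -0.185, 0.959]
ft_force: [0.1, 1.1, -0.6]
opening: 0.0856
the job is handed in; nothing more can be done
None
```

I stood both vases upright in their own trays and handed the job in at 27.7 s. The brass vase is at about (0.688, −0.013) in the smaller yellow tray, and the silver one is at about (0.675, −0.217). Each was lowered until I felt contact (about 5–7 N) and only then released.

**Last checks:** In the top and scene pictures both vases match the outline of an upright vase on the tray floor, with the foot inside the rim. The copper vase and the bangle moved less than 0.05 px in the top view, and nothing was touching the gripper. The detector's last box for the bangle was narrower than at the start (confidence 0.46). The picture comparison showed no shift there.

**What went wrong or disagreed:**
- **First brass grasp:** it closed on top of the vase, pressing with about 38 N at the wrist, just under the 40 N pressing limit. The fingertips in the pictures sit about 40 mm behind the reported TCP. I corrected for that, and the vase had not moved.
- **Joint 3:** it came right up to its stated limit while I lowered the brass vase, reading −1.0412 against −1.04. The stated limit is rounded, so I can't rule out a tiny overshoot. I set the vase down about 15 mm farther out, where the joint still read about −1.041.

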